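# Build up the arbor: spacer, flange, square-bored bushing

## Task

Build up the arbor on the small round stand: thread the plain spacer ring over the upright spindle first, then the wide flange washer, and last the bushing with the square hole, each sitting flat on the one below. The bushing only drops home once its square hole lines up with the square end of the spindle, so rest it lightly on the end and turn it until it falls in; never force anything against the stand, and leave the other things on the bench where they lie.

Things in the scene. Friction and masses are not known exactly. Their poses are not given: they have to be found in the camera images.
- stand: arbor stand bolted to the bench: grey round foot 80 mm across, 10 mm high, with four small cap screws (to 14 mm), and a steel boss (36 mm across at the top, widening to 48 mm at the foot) whose flat shoulder is 30 mm above the bench; a steel spindle rises from it. Origin under its centre on the bench, z up. More than 40 N of contact force on the stand or spindle spoils its bearing
- shoulder (a point): point on the spindle's axis at the height of the shoulder, 30 mm above the bench, where the spacer comes to sit; z up along the spindle
- spindle_tip (a point): top of the spindle on its axis, 56 mm above the shoulder. Spindle: 25 mm round for the first 27 mm above the shoulder, then 18 mm square (clipped corners) up to 52 mm, then tapering to 12.4 mm square at the top. The square stands at a different angle each time, unrelated to the stand's axes and not measured; the spindle turns stiffly (0.08 N m), so light rubbing does not turn it
- spacer_center (a point): spacer: plain steel ring, 40 mm outside, round bore 28 mm, 18 mm high, lying flat, 0.06 to 0.13 kg. The point is its centre, half-way up; z along the bore
- flange_center (a point): flange washer: wide steel ring, 62 mm outside, 12 mm thick in all (rim 9 mm, raised collar 44 mm across on the upper side), round bore about 28 mm clear, 0.16 kg, lying flat. The point is its centre, half-way up; z along the bore
- bushing_center (a point): bushing: steel, round outside 42 mm, 24 mm high, upright, 0.1 to 0.21 kg, square through hole 19.6 mm across flats with bevelled mouths. Point: its centre, half-way up; z along the hole, x, y square to its flats. It passes over the square only if both agree within about 6 degrees (any quarter turn); else it stays on the tapered end, its underside 50 to 56 mm above the shoulder
- scrap_block: loose bystander: pale wooden offcut 40x75x20 mm; origin under its centre
- marker: loose bystander: black marker with a red cap, 17x133x16 mm, lying; origin under its centre
- star_knob: loose bystander: black star knob 44x42x38 mm standing on its head, threaded stud up; origin under its centre
There are look-alikes about, which are no part of the job. Of the things that look like the part that bears flange_center, the largest one is meant. Leave any pink look-alike of the part that bears bushing_center alone.

How it is judged:
By the outcome, as a careful person would: the job done as asked, in the order asked, and still so for the second after the job is handed in, with the robot touching nothing.
It also fails if it takes over 72 s, if anything falls off the work surface, if the arm or the gripper's body presses on something with over 40 N, if the wrist force passes 120 N, or if a joint passes its speed limit or range.

## Robot

A 6-joint arm with a two-finger parallel gripper is mounted at the origin on a cart in front of the work surface, level with it; the furniture and walls round the work are solid. World frame = base frame: x ahead of the robot, y to its left, z up, the work surface at z = 0. Lengths are in mm, angles in rad, forces in N, time in s.
With the tool pointing down it reaches from about 350 to 975 mm from the base axis. Payload 7.1 kg.
Tool frame: the origin (TCP) lies at the very end of the fingers, on their centre line; the grasp point (between the pads) lies 19 mm behind it; y points along the fingers, x is the direction in which the jaws open and shut, and the axes are right-handed (so a half turn about y gives the same grasp; the last joint's range is limited). The gripper opens to 88 mm and grips with 3 to 60 N. Pads are 20 mm wide; open, the fingers measure 115 mm over their backs; the gripper's body (75 mm by 178 mm) begins 61 mm behind the grasp point.
Start: joints at [1.289, 0.423, 1.63, -0, 1.089, -0.019], TCP at [162.334, 603.533, 192.575] pointing down, gripper open.
Joint ranges: [-3, 3], [-0.9, 2.11], [0.09, 2.58], [-1.31, 4.45], [0.11, 2.69], [-2.54, 2.54]. Speed limits (rad/s): [2.39, 2.39, 3.01, 3.14, 3.14, 3.14].

## Interface

Orientations are given as a rotation vector (axis times angle).
In Python, from workcell import ctrl gives the robot as it stands. The module is installed in compiled form; this text tells all that it offers.
- The arm moves only by the tool jog_arm, never from a script. Its argument "steps" is a list of rows, each an object with "turn": the turn, a rotation vector about the world's x, y, z scaled (see below), a list of three; "dp": the shift along the world's x, y, z scaled (see below), a list of three; "claw": the opening, from 0 (shut) to 1 (fully open). In form: [{"turn": [wx, wy, wz], "dp": [x, y, z], "claw": claw}, ...]. A call has 1 to 12 rows; each row is the pose to reach, as a shift and turn from the pose measured when the call began, turning the shorter way round; what a row does not reach only later rows make up. The controller multiplies each number of a shift by 80 mm and each number of a turn by pi rad. A row lasts 1/12 s, in which the tool goes at most 41.7 mm and 7.16 degrees, less where a joint would pass 70% of its speed; a pose out of reach is approached as far as the arm can. A call with a number of a shift or a turn outside -1 to 1 is refused whole. A call with a gripper value outside its range is refused whole. The fingers move at their own pace and stop on an object; the grip force is fixed at half the most. Time passes only in rows, so rows that repeat a pose let the fingers close. It gives the time, the measured TCP pose, the force and the opening at its end, in the units of the state.
- ctrl.get_obs(): the state, without advancing time (a new reading comes with each control period).
- ctrl.get_image(name): name is "scene" or "top" or "wrist"; returns a dict with "img" (420x560x3 uint8, red, green, blue), "range_z" (420x560 float32, mm along the optical axis (not along the pixel's ray), 0 where there is no reading), "fovy" (degrees; the focal length in pixels is half the picture's height over the tangent of half this angle, whatever the lens; pixels are square), "cx", "cy" (the principal point, pixels), "dist_coeffs" ([k1, k2, p1, p2, k3] as OpenCV has them; the pictures are not rectified), "camera_from_world" (4x4, takes a point from world to camera coordinates); the wrist camera has in their place "hand_eye" (4x4, takes a point from camera to tool coordinates, whose origin is the TCP and whose axes are the tool frame's). Camera axes: x right, y down, z forward; pixel columns grow to the right and rows downward; lengths in mm; the calibration is good to about 2 mm. A picture is of the moment at which its call begins: read the wrist's pose just before it.
- ctrl.close_job(): hands the job in, once; it reports no verdict.
The state is a dict: "t": time; "qpos": joint angles; "qvel": joint speeds; "joint_torque": joint torques, N m; "ee_pos": TCP position; "orientation": TCP orientation; "ft_force": force on the tool from outside, world axes, zero at the start; "moment": the same for the moment, N m; "width": finger opening in mm.
Only numpy, scipy, OpenCV 4.12 (cv2) and the standard library are available. Lean on these libraries where they do the work, as an engineer would, in place of code of your own. Each camera call takes 0.05 s, during which the arm holds its last target.

## Working session

There is one attempt and no reset: what is moved stays moved. The work goes in short steps, Python scripts to look and compute and a tool call to move; the robot and the scene stay as the last step left them, time stands still between calls to the robot, and variables do not carry over. Pictures are saved under pics/ and viewed, and the job is handed in when it is done.

Besides the shell and the picture viewer there is one more tool, called in YAML: its name, and indented under it one key for each argument. jog_arm: Moves the arm, as the interface text tells. Its arguments: {"type":"object","properties":{"steps":{"type":"array","items":{"type":"object","properties":{"turn":{"type":"array","items":{"type":"number"}},"dp":{"type":"array","items":{"type":"number"}},"claw":{"type":"number"}}}}},"required":["steps"]}

```bash
mkdir -p pics
cat > h.py <<'E'
import numpy as np, cv2
from scipy.spatial.transform import Rotation as R
from workcell import ctrl
def grab(name,tag):
    o=ctrl.get_obs(); d=ctrl.get_image(name)
    f=210/np.tan(np.radians(d['fovy'])/2)
    K=np.array([[f,0,d['cx']],[0,f,d['cy']],[0,0,1]])
    D=np.array(d['dist_coeffs'],float)
    if name=='wrist':
        T=np.eye(4);T[:3,:3]=R.from_rotvec(o['orientation']).as_matrix();T[:3,3]=o['ee_pos']
        W=T@np.array(d['hand_eye'])
    else: W=np.linalg.inv(np.array(d['camera_from_world']))
    np.savez(f'pics/{tag}.npz',img=d['img'],z=d['range_z'],K=K,D=D,W=W)
    cv2.imwrite(f'pics/{tag}.png',d['img'][:,:,::-1])
    return dict(img=d['img'],z=d['range_z'],K=K,D=D,W=W)
def load(tag): return dict(np.load(f'pics/{tag}.npz'))
def ray(c,uv):
    p=cv2.undistortPoints(np.array(uv,float).reshape(-1,1,2),c['K'],c['D']).reshape(-1,2)
    return np.c_[p,np.ones(len(p))]
def onplane(c,uv,h):
    r=ray(c,uv)@c['W'][:3,:3].T; o=c['W'][:3,3]
    return o+r*((h-o[2])/r[:,2])[:,None]
def cloud(c):
    H,Wd=c['z'].shape; v,u=np.mgrid[:H,:Wd]
    r=ray(c,np.c_[u.ravel(),v.ravel()])*c['z'].reshape(-1,1)
    return (r@c['W'][:3,:3].T+c['W'][:3,3]).reshape(H,Wd,3)
def show(tag,x0,y0,x1,y1,s,out):
    i=cv2.imread(f'pics/{tag}.png')[y0:y1,x0:x1]
    cv2.imwrite(f'pics/{out}.png',cv2.resize(i,None,fx=s,fy=s,interpolation=cv2.INTER_CUBIC))
E
python3 - <<'E'
from h import *
for n in ['scene','top','wrist']:
    c=grab(n,n+'0'); print(n,c['W'][:3,3].round(0),c['K'][0,0].round(0),c['D'])
print(ctrl.get_obs())
E
```

```text
scene [-175.  380.  581.] 488.0 [-0.04108433  0.          0.          0.          0.        ]
top [497. -21. 942.] 384.0 [-0.03504077  0.          0.          0.          0.        ]
wrist [ 80. 625. 383.] 322.0 [-0.06032634  0.          0.          0.          0.        ]
{'t': 0.15, 'qpos': array([ 1.28902144e+00,  4.23691901e-01,  1.63049001e+00,  1.90054394e-06,
        1.08859576e+00, -1.89564680e-02]), 'qvel': array([ 0.00100039, -0.00240511, -0.00207142, -0.00062479, -0.00116718,
        0.00022507]), 'joint_torque': array([-1.35873086e-05, -5.44988966e+01, -2.73919308e+01,  6.43496099e-02,
        2.05034710e-02, -8.67562858e-05]), 'ee_pos': array([162.19748644, 603.11067195, 191.97328455]), 'orientation': array([-1.32285593, -1.01274816,  1.01433922]), 'ft_force': array([-0.42622819,  0.07266207, -0.17663319]), 'moment': array([-0.0034387 , -0.00769048, -0.06974623]), 'width': 87.85297825753784}
```

View pics/scene0.png

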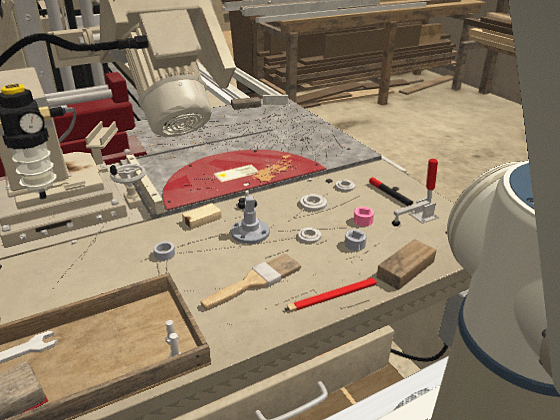

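View pics/top0.png

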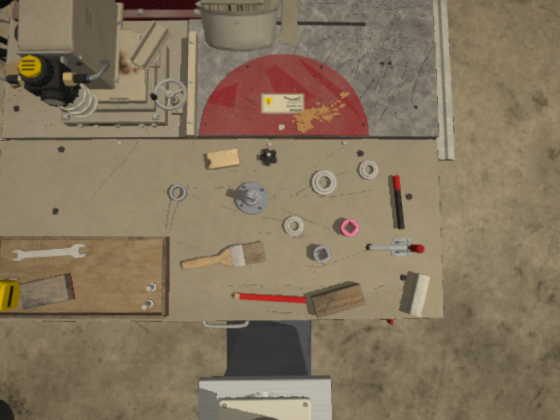

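View pics/wrist0.png

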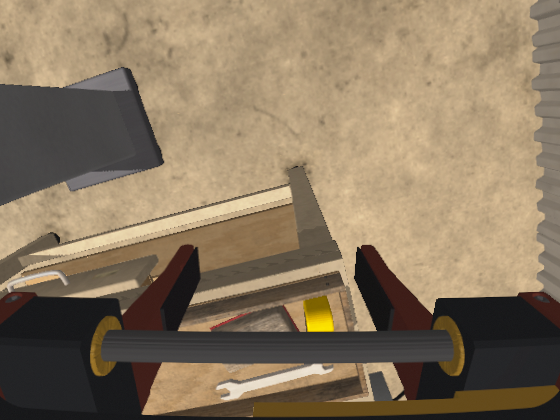

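Run:
```python
from h import *
show('top0',180,90,420,270,3.3,'top0c')
c=load('top0');P=cloud(c)
print(P[100:260:20,200:420:20,2].round(0))
```

```text
[[ 9. 13. 10. 12. 14. 13. 15. 12. 13. 10.  6.]
 [ 9.  9. 12. 10. 15. 14. 16. 12. 11.  8.  6.]
 [-1.  1. -0.  2. -1. -3. -2. -1. -4. -2. -2.]
 [-3. 19. -3.  6. -3. -2.  1. -2. -2. -4. -4.]
 [-1. -0. -1. -3. -3. -0. -2.  0. -1. -2. -3.]
 [-3. -5.  9. 12. -2. -1. -2. -4. -3. -5. 15.]
 [-4. -0.  0. -0. -1.  6. -1.  1. -3. -2. 18.]
 [ 1. -1. -0. -2. -3. -3. -0. -2. -3. -4.  8.]]
```

View pics/top0c.png

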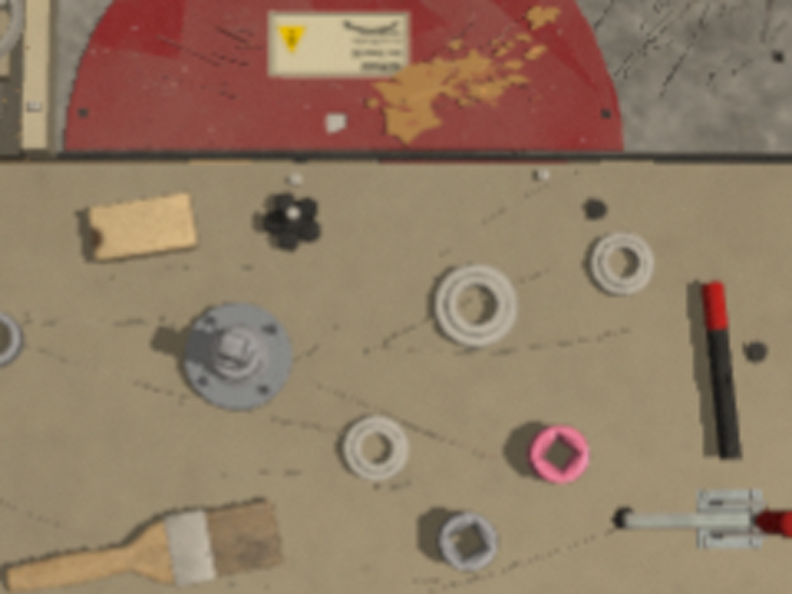

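Run:
```python
from h import *
c=load('top0');P=cloud(c)
for n,uv,h in [('ringL',(177,192),18),('flgBig',(323,182),9),('flg2',(369,170),9),('flg3',(293,226),9),('bush',(322,254),24),('pink',(349,228),24),('stand',(251,198),10)]:
    p=onplane(c,[uv],h)[0]; 
    q=P[uv[1]-16:uv[1]+17,uv[0]-16:uv[0]+17].reshape(-1,3); m=(q[:,2]>5)
    e=q[m]
    print(n,p.round(1),'z95',np.percentile(q[:,2],97).round(1),'med',np.median(e,0).round(1),'ext',(np.percentile(e,98,0)-np.percentile(e,2,0)).round(0),m.sum())
```

```text
ringL [599.7 210.7  18. ] z95 18.9 med [597.3 206.2  17.1] ext [120. 248. 936.] 146
flgBig [ 624.6 -143.4    9. ] z95 12.9 med [ 622.2 -143.5    9.7] ext [61. 59. 10.] 380
flg2 [ 654.4 -258.     9. ] z95 9.6 med [ 654.7 -254.6    7.7] ext [45. 44.  7.] 198
flg3 [517.  -68.9   9. ] z95 9.8 med [516.9 -66.7   7.6] ext [ 44.  70. 936.] 211
bush [ 449.7 -136.8   24. ] z95 24.8 med [ 449.7 -134.2   23. ] ext [38. 39. 22.] 203
pink [ 511.2 -202.6   24. ] z95 24.7 med [ 511.3 -202.7   23. ] ext [38. 40. 21.] 213
stand [585.4  33.   10. ] z95 84.5 med [582.9  30.5  11. ] ext [73. 71. 79.] 832
```

The top view at 3.3x shows:
- **Flange washer:** three pale candidates at top pixels (323,182), (369,170) and (293,226). Their measured diameters are about 61, 45 and 44 mm, so the one at (323,182) is meant.
- **Bushing:** the grey one at (322,254). The pink one at (349,228) is left alone.
- **Spacer:** the plain ring at (177,192).
- **Stand:** at (251,198).

Next I'll get precise centres and the camera geometry.

Run:
```python
from h import *
o=ctrl.get_obs(); T=R.from_rotvec(o['orientation']).as_matrix(); print(T.round(3))
d=load('wrist0'); H=np.linalg.inv(np.block([[T,np.array(o['ee_pos'])[:,None]],[np.zeros((1,3)),1]]))@d['W']; print(H.round(3)); 
def pr(p):
    q=np.linalg.inv(H)@np.r_[p,1]; return cv2.projectPoints(q[None,:3],np.zeros(3),np.zeros(3),d['K'],d['D'])[0].ravel().round(0)
for p in [(0,0,0),(20,0,0),(0,0,30),(0,0,-30),(0,100,0),(0,60,60),(0,60,100),(0,60,-60)]: print(p,pr(p))
for n in['top0','scene0']:
    c=load(n);P=cloud(c)
    for nm,h,s,r0 in [((598,208),18,'spacer',26),((623,-143),12,'flange',36),((450,-135),24,'bush',26),((584,32),10,'foot',48)]:
        pass
c=load('top0');P=cloud(c)
for s,xy,rad,lo,hi in [('spacer',(598,208),26,12,24),('flange',(623,-143),37,4,20),('bush',(450,-135),28,16,32),('foot',(584,32),46,4,16),('should',(584,32),30,25,40)]:
    m=((np.hypot(P[...,0]-xy[0],P[...,1]-xy[1])<rad)&(P[...,2]>lo)&(P[...,2]<hi)).astype(np.uint8)
    cs,_=cv2.findContours(m,cv2.RETR_EXTERNAL,cv2.CHAIN_APPROX_NONE); k=max(cs,key=cv2.contourArea)
    h={'spacer':18,'flange':9,'bush':24,'foot':10,'should':30}[s]
    (u,v),r=cv2.minEnclosingCircle(k); e=cv2.fitEllipse(k)
    print(s,(u,v,r),onplane(c,[e[0]],h)[0].round(1), onplane(c,[(u,v)],h)[0].round(1),'diam',(np.mean(e[1])+1)*(c['W'][2,3]-h)/c['K'][0,0])
```

```text
[[ 0.26  -0.    -0.966]
 [ 0.966 -0.001  0.26 ]
 [-0.001 -1.     0.   ]]
[[ 1.00000e+00  0.00000e+00 -0.00000e+00 -1.04000e-01]
 [ 0.00000e+00 -3.06000e-01  9.52000e-01 -1.91296e+02]
 [ 0.00000e+00 -9.52000e-01 -3.06000e-01  8.54130e+01]
 [ 0.00000e+00  0.00000e+00  0.00000e+00  1.00000e+00]]
(0, 0, 0) [277. 243.]
(20, 0, 0) [308. 243.]
(0, 0, 30) [277. 198.]
(0, 0, -30) [277. 283.]
(0, 100, 0) [277. 199.]
(0, 60, 60) [277. 139.]
(0, 60, 100) [277.  84.]
(0, 60, -60) [277. 277.]
spacer (177.875, 192.5, 8.262401580810547) [598.5 209.   18. ] [598.5 208.6  18. ] diam 40.137712587883655
flange (323.5, 182.5, 12.589778900146484) [ 623.1 -144.5    9. ] [ 623.3 -144.6    9. ] diam 61.410512433076036
bush (321.0281677246094, 254.23944091796875, 8.814401626586914) [ 449.4 -134.6   24. ] [ 449.1 -134.5   24. ] diam 42.51038826460568
foot (251.3095245361328, 198.0, 16.27308464050293) [585.5  32.   10. ] [585.4  32.3  10. ] diam 79.2946309345727
should (250.81617736816406, 197.0735321044922, 7.4771881103515625) [586.6  32.6  30. ] [585.7  32.3  30. ] diam 34.91570499511694
```

Run:
```python
from h import *
show('scene0',130,140,430,290,2.6,'sc')
show('top0',230,120,420,270,4.2,'tc')
```

```text
(no output)
```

View pics/sc.png

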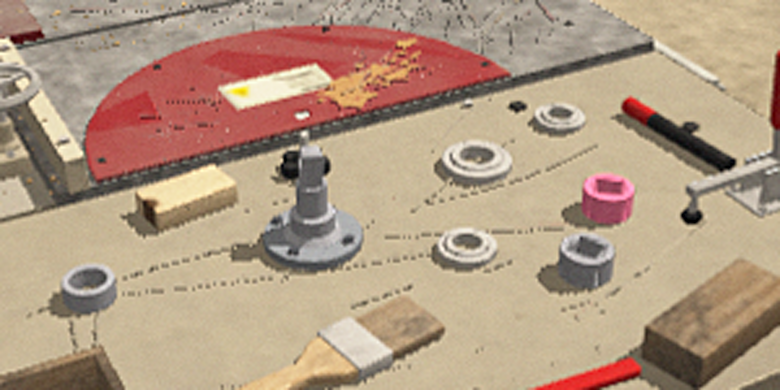

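The crop shows the grey bushing, the pink look-alike, the three pale washers and the spacer, which matches the top view. I'm heading for the spacer.

jog_arm:
  steps:
    - {"turn":[0,0,0.084],"dp":[0.3,-0.27,0],"claw":1}
    - {"turn":[0,0,0.084],"dp":[0.6,-0.55,0],"claw":1}
    - {"turn":[0,0,0.084],"dp":[0.92,-0.83,0],"claw":1}
    - {"turn":[0,0,0.084],"dp":[0.92,-0.83,0],"claw":1}

```text
t: 0.48
ee_pos: [238.7, 533.1, 191.5]
orientation: [-1.213, -1.207, 1.211]
ft_force: [0.3, -0.2, 0.2]
width: 88.0
```

jog_arm:
  steps:
    - {"turn":[0,0,0],"dp":[0.4,-0.36,0],"claw":1}
    - {"turn":[0,0,0],"dp":[0.92,-0.83,0],"claw":1}
    - {"turn":[0,0,0],"dp":[0.92,-0.83,0],"claw":1}

```text
t: 0.73
ee_pos: [313.9, 464.5, 191.3]
orientation: [-1.214, -1.206, 1.211]
ft_force: [0.6, 0.2, -0.4]
width: 88.1
```

jog_arm:
  steps:
    - {"turn":[0,0,0],"dp":[0.4,-0.36,0],"claw":1}
    - {"turn":[0,0,0],"dp":[0.92,-0.83,0],"claw":1}
    - {"turn":[0,0,0],"dp":[0.92,-0.83,0],"claw":1}

```text
t: 0.98
ee_pos: [389.8, 395.7, 191.2]
orientation: [-1.216, -1.204, 1.21]
ft_force: [-0.8, -0.1, -0.3]
width: 88.0
```

jog_arm:
  steps:
    - {"turn":[0,0,0],"dp":[0.4,-0.36,0],"claw":1}
    - {"turn":[0,0,0],"dp":[0.92,-0.83,0],"claw":1}
    - {"turn":[0,0,0],"dp":[0.92,-0.83,0],"claw":1}

```text
t: 1.23
ee_pos: [466.0, 327.1, 191.2]
orientation: [-1.218, -1.203, 1.208]
ft_force: [-0.4, -0.2, -0.9]
width: 87.5
```

Run:
```python
from h import *
o=ctrl.get_obs(); print(o['t'],o['ee_pos'],R.from_rotvec(o['orientation']).as_matrix().round(3),o['qpos'].round(2),o['ft_force'])
```

```text
1.2333 [465.95093966 327.08298637 191.21561352] [[ 0.006  0.002 -1.   ]
 [ 1.    -0.006  0.006]
 [-0.006 -1.    -0.002]] [ 0.59  0.34  1.75 -0.01  1.04 -0.97] [-0.4484244  -0.24481558 -0.90329559]
```

jog_arm:
  steps:
    - {"turn":[0,0,0],"dp":[0.4,-0.36,-0.2],"claw":1}
    - {"turn":[0,0,0],"dp":[0.82,-0.74,-0.4],"claw":1}
    - {"turn":[0,0,0],"dp":[0.82,-0.74,-0.4],"claw":1}

```text
t: 1.48
ee_pos: [533.7, 265.0, 157.6]
orientation: [-1.22, -1.2, 1.207]
ft_force: [-0.9, 0.0, -0.2]
width: 88.1
```

jog_arm:
  steps:
    - {"turn":[0,0,-0.002],"dp":[0.4,-0.36,-0.2],"claw":1}
    - {"turn":[0,0,-0.002],"dp":[0.82,-0.74,-0.4],"claw":1}
    - {"turn":[0,0,-0.002],"dp":[0.82,-0.74,-0.4],"claw":1}
    - {"turn":[0,0,-0.002],"dp":[0.82,-0.74,-0.4],"claw":1}

```text
t: 1.82
ee_pos: [600.4, 203.7, 123.8]
orientation: [-1.224, -1.191, 1.201]
ft_force: [-0.9, -0.1, -0.1]
width: 87.8
```

Run:
```python
from h import *
c=grab('wrist','w1'); o=ctrl.get_obs(); print(o['t'],o['ee_pos'],R.from_rotvec(o['orientation']).as_matrix().round(3),o['qvel'].round(3))
```

```text
1.8667 [599.29986896 205.1167741  124.57272018] [[ 0.018 -0.    -1.   ]
 [ 1.    -0.007  0.018]
 [-0.008 -1.     0.   ]] [ 0.037 -0.032  0.018  0.007  0.007  0.007]
```

View pics/w1.png

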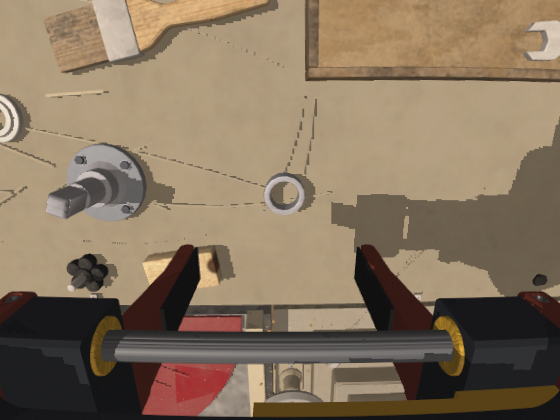

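Wrist view shows the spacer at (284,193) and the stand at about (105,182), with its spindle leaning outward in perspective. Next I'll measure both.

```bash
cat >> h.py <<'E'
def circ(c,xy,rad,lo,hi,h,P=None):
    P=cloud(c) if P is None else P
    m=((np.hypot(P[...,0]-xy[0],P[...,1]-xy[1])<rad)&(P[...,2]>lo)&(P[...,2]<hi)).astype(np.uint8)
    cs,_=cv2.findContours(m,cv2.RETR_EXTERNAL,cv2.CHAIN_APPROX_NONE); k=max(cs,key=cv2.contourArea)
    q=onplane(c,k.reshape(-1,2),h)[:,:2]
    A=np.c_[2*q,np.ones(len(q))]; b=(q**2).sum(1); s=np.linalg.lstsq(A,b,rcond=None)[0]
    r=np.sqrt(s[2]+s[0]**2+s[1]**2); res=np.abs(np.hypot(*(q-s[:2]).T)-r)
    q=q[res<2]; A=np.c_[2*q,np.ones(len(q))]; b=(q**2).sum(1); s=np.linalg.lstsq(A,b,rcond=None)[0]
    return s[:2].round(2),'diam',round(2*np.sqrt(s[2]+s[0]**2+s[1]**2),2),'n',len(q),len(res),'zmed',np.median(P[...,2][m>0]).round(1)
E
python3 - <<'E'
from h import *
c=load('w1');P=cloud(c)
print('bench',np.median(P[100:140,200:260,2]))
print('spacer',circ(c,(598,208),26,12,24,18,P))
print('foot',circ(c,(585,32),46,5,16,10,P))
print('shoulder',circ(c,(585,32),30,26,36,30,P))
E
```

```text
bench -2.3433364437567263
spacer (array([598.01, 209.53]), 'diam', np.float64(38.59), 'n', 112, 112, 'zmed', np.float64(16.9))
foot (array([597.9 ,   2.05]), 'diam', np.float64(29.63), 'n', 7, 302, 'zmed', np.float64(9.4))
shoulder (array([584.99,  33.47]), 'diam', np.float64(32.29), 'n', 47, 133, 'zmed', np.float64(29.3))
```

jog_arm:
  steps:
    - {"turn":[0,0,0.006],"dp":[-0.015,0.055,-0.4],"claw":1}
    - {"turn":[0,0,0.006],"dp":[-0.015,0.055,-0.9],"claw":1}
    - {"turn":[0,0,0.006],"dp":[-0.015,0.055,-0.9],"claw":1}
    - {"turn":[0,0,0.006],"dp":[-0.015,0.055,-0.9],"claw":1}

```text
t: 2.2
ee_pos: [595.5, 210.3, 51.5]
orientation: [-1.211, -1.203, 1.22]
ft_force: [0.7, -0.4, 1.1]
width: 88.0
```

Run:
```python
from h import *
o=ctrl.get_obs(); print(o['t'],o['ee_pos'],R.from_rotvec(o['orientation']).as_matrix().round(3),o['qvel'].round(3))
```

```text
2.2 [595.46994582 210.33836079  51.53712519] [[-0.002 -0.005 -1.   ]
 [ 1.    -0.009 -0.002]
 [-0.009 -1.     0.005]] [-0.007 -0.053 -0.047 -0.001  0.004 -0.005]
```

jog_arm:
  steps:
    - {"turn":[0.003,-0.002,0],"dp":[0.03,-0.01,-0.3],"claw":1}
    - {"turn":[0.003,-0.002,0],"dp":[0.03,-0.01,-0.58],"claw":1}
    - {"turn":[0.003,-0.002,0],"dp":[0.03,-0.01,-0.58],"claw":1}
    - {"turn":[0.003,-0.002,0],"dp":[0.03,-0.01,-0.58],"claw":0.2}
    - {"turn":[0.003,-0.002,0],"dp":[0.03,-0.01,-0.58],"claw":0.2}
    - {"turn":[0.003,-0.002,0],"dp":[0.03,-0.01,-0.58],"claw":0.2}
    - {"turn":[0.003,-0.002,0],"dp":[0.03,-0.01,-0.58],"claw":0.2}
    - {"turn":[0.003,-0.002,0],"dp":[0.03,-0.01,-0.58],"claw":0.2}
    - {"turn":[0.003,-0.002,0],"dp":[0.03,-0.01,-0.58],"claw":0.2}

```text
t: 2.95
ee_pos: [598.3, 209.7, 5.9]
orientation: [-1.209, -1.213, 1.209]
ft_force: [0.2, 0.4, -0.8]
width: 51.4
```

Run:
```python
from h import *
o=ctrl.get_obs(); print(o['t'],o['ee_pos'],R.from_rotvec(o['orientation']).as_matrix().round(3),o['ft_force'],o['width'])
```

```text
2.95 [598.274991   209.67395251   5.9377588 ] [[-0.002  0.002 -1.   ]
 [ 1.     0.001 -0.002]
 [ 0.001 -1.    -0.002]] [ 0.18174943  0.35220945 -0.81135407] 51.381684374124234
```

jog_arm:
  steps:
    - {"turn":[0,0,0],"dp":[0,0,0],"claw":0.2}
    - {"turn":[0,0,0],"dp":[0,0,0],"claw":0.2}
    - {"turn":[0,0,0],"dp":[0,0,0],"claw":0.2}
    - {"turn":[0,0,0],"dp":[0,0,0],"claw":0.2}
    - {"turn":[0,0,0],"dp":[0,0,0.3],"claw":0.2}
    - {"turn":[0,0,0],"dp":[0,0,0.75],"claw":0.2}
    - {"turn":[0,0,0],"dp":[0,0,1],"claw":0.2}
    - {"turn":[0,0,0],"dp":[0,0,1],"claw":0.2}

```text
t: 3.62
ee_pos: [601.4, 210.7, 90.6]
orientation: [-1.213, -1.219, 1.204]
ft_force: [1.0, -0.3, 0.4]
width: 17.6
```

jog_arm:
  steps:
    - {"turn":[0,0,0],"dp":[-0.05,-0.3,0.3],"claw":0.2}
    - {"turn":[0,0,0],"dp":[-0.05,-0.6,0.6],"claw":0.2}
    - {"turn":[0,0,0],"dp":[-0.05,-0.9,0.6],"claw":0.2}
    - {"turn":[0,0,0],"dp":[-0.05,-0.9,0.6],"claw":0.2}
    - {"turn":[0,0,0],"dp":[-0.05,-0.9,0.6],"claw":0.2}

```text
t: 4.03
ee_pos: [597.1, 137.7, 138.1]
orientation: [-1.213, -1.217, 1.203]
ft_force: [0.0, 0.5, -0.1]
width: 17.5
```

Run:
```python
from h import *
c=grab('wrist','w2'); o=ctrl.get_obs(); print(o['t'],o['ee_pos'],R.from_rotvec(o['orientation']).as_matrix().round(3),o['ft_force'],o['width'])
P=cloud(c)
print('shoulder',circ(c,(585,32),30,26,36,30,P))
```

```text
4.0833 [596.84856753 138.5636164  137.73174002] [[-0.001  0.008 -1.   ]
 [ 1.     0.003 -0.001]
 [ 0.003 -1.    -0.008]] [-0.39722362  0.54429093 -0.0394704 ] 17.233353820345457
shoulder (array([585.08,  32.53]), 'diam', np.float64(33.11), 'n', 56, 123, 'zmed', np.float64(29.3))
```

View pics/w2.png

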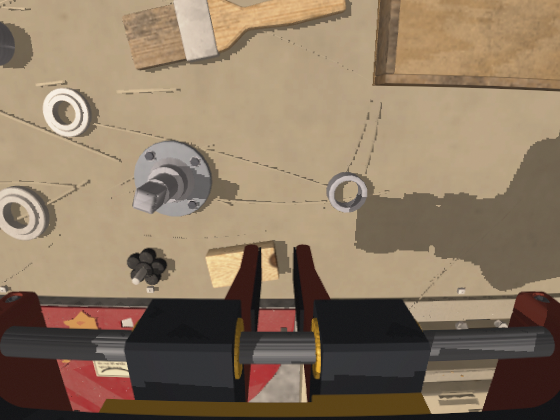

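The grasp failed: the gripper shut to 17 mm and the spacer still lies at (348,192). I'll re-measure where it is now.

Run:
```python
from h import *
c=load('w2');P=cloud(c)
print('spacer',circ(c,(598,208),40,12,24,18,P))
d=grab('top','t2');Q=cloud(d);print(circ(d,(598,208),40,12,24,18,Q))
# finger tips: projected TCP and actual
show('w2',200,220,380,330,4,'w2c')
q=P[230:300,230:330]; z=q[...,2]
print(z[::6,::6].round(0))
```

```text
spacer (array([597.91, 208.89]), 'diam', np.float64(38.93), 'n', 109, 109, 'zmed', np.float64(16.9))Traceback (most recent call last):
  File "<stdin>", line 4, in <module>
  File "h.py", line 33, in circ
    cs,_=cv2.findContours(m,cv2.RETR_EXTERNAL,cv2.CHAIN_APPROX_NONE); k=max(cs,key=cv2.contourArea)
                                                                        ~~~^^^^^^^^^^^^^^^^^^^^^^^^
ValueError: max() iterable argument is empty
```

View pics/t2.png

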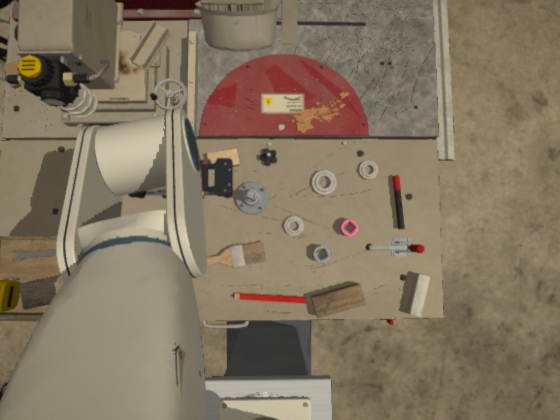

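Run:
```python
from h import *
c=load('w2');P=cloud(c)
show('w2',200,220,380,330,4,'w2c')
print(np.array([596.8,138.6,137.7]))
for v in range(240,300,8):
    print(v,[tuple(P[v,u].round(0)) for u in (250,256,262,300,306,312)])
```

```text
[596.8 138.6 137.7]
240 [(np.float64(658.0), np.float64(108.0), np.float64(-3.0)), (np.float64(658.0), np.float64(115.0), np.float64(-3.0)), (np.float64(658.0), np.float64(122.0), np.float64(-2.0)), (np.float64(658.0), np.float64(164.0), np.float64(-3.0)), (np.float64(658.0), np.float64(171.0), np.float64(-3.0)), (np.float64(659.0), np.float64(178.0), np.float64(-3.0))]
248 [(np.float64(584.0), np.float64(123.0), np.float64(173.0)), (np.float64(585.0), np.float64(127.0), np.float64(172.0)), (np.float64(659.0), np.float64(122.0), np.float64(17.0)), (np.float64(585.0), np.float64(150.0), np.float64(173.0)), (np.float64(585.0), np.float64(153.0), np.float64(172.0)), (np.float64(668.0), np.float64(178.0), np.float64(-2.0))]
256 [(np.float64(585.0), np.float64(124.0), np.float64(181.0)), (np.float64(584.0), np.float64(127.0), np.float64(183.0)), (np.float64(667.0), np.float64(122.0), np.float64(19.0)), (np.float64(585.0), np.float64(149.0), np.float64(182.0)), (np.float64(585.0), np.float64(153.0), np.float64(181.0)), (np.float64(678.0), np.float64(178.0), np.float64(-2.0))]
264 [(np.floa
[... 1076 characters left out ...]
4(584.0), np.float64(126.0), np.float64(212.0)), (np.float64(586.0), np.float64(129.0), np.float64(209.0)), (np.float64(720.0), np.float64(121.0), np.float64(-2.0)), (np.float64(586.0), np.float64(148.0), np.float64(209.0)), (np.float64(584.0), np.float64(150.0), np.float64(212.0)), (np.float64(584.0), np.float64(152.0), np.float64(212.0))]
296 [(np.float64(584.0), np.float64(127.0), np.float64(218.0)), (np.float64(590.0), np.float64(129.0), np.float64(209.0)), (np.float64(731.0), np.float64(121.0), np.float64(-2.0)), (np.float64(586.0), np.float64(147.0), np.float64(216.0)), (np.float64(585.0), np.float64(149.0), np.float64(217.0)), (np.float64(584.0), np.float64(152.0), np.float64(219.0))]
```

View pics/w2c.png

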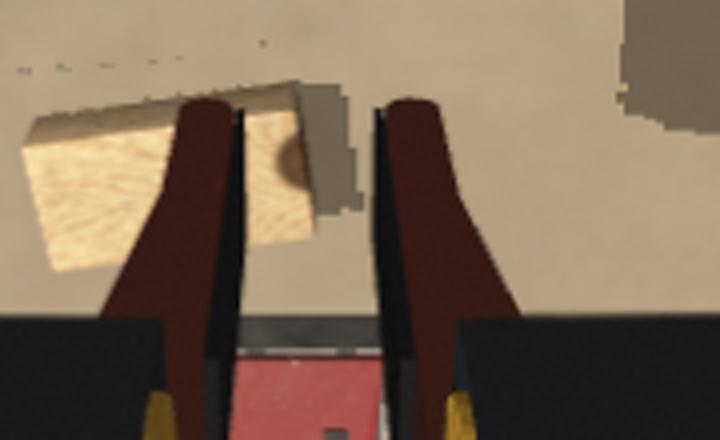

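Run:
```python
from h import *
c=grab('scene','s2');P=cloud(c)
o=ctrl.get_obs();print(o['ee_pos'])
m=(abs(P[...,0]-597)<25)&(abs(P[...,1]-138)<60)&(P[...,2]>60)&(P[...,2]<300)
v,u=np.nonzero(m);print(u.min(),u.max(),v.min(),v.max())
print(np.sort(P[...,2][m])[[0,5,20,60,100]])
x=max(u.min()-60,0);y=max(v.min()-60,0);show('s2',x,y,x+200,y+160,4,'s2c');print(x,y)
```

```text
[596.82424498 139.32649621 137.54904427]
148 224 97 175
[165.54252807 166.83479825 169.44640807 174.25670607 179.39314621]
88 37
```

View pics/s2c.png

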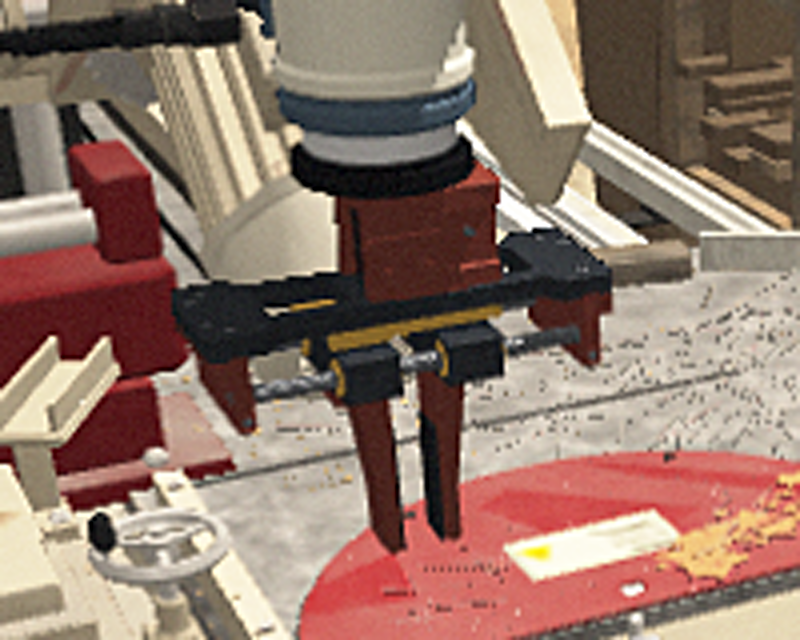

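The scene picture (fingertips near raw pixel (186,172)) puts the fingertips at z≈166, while the reported TCP is at 137.5. So the tips are really about 28–30 mm above the reported TCP, and the jaws closed over empty air. I'll go back, work from the measured tip height, and descend with checks.

jog_arm:
  steps:
    - {"turn":[0,0,0],"dp":[0.015,0.4,0],"claw":1}
    - {"turn":[0,-0.002,0],"dp":[0.015,0.87,-0.4],"claw":1}
    - {"turn":[0,-0.002,0],"dp":[0.015,0.87,-0.8],"claw":1}
    - {"turn":[0,-0.002,0],"dp":[0.015,0.87,-0.8],"claw":1}
    - {"turn":[0,-0.002,0],"dp":[0.015,0.87,-0.8],"claw":1}
    - {"turn":[0,-0.002,0],"dp":[0.015,0.87,-0.8],"claw":1}
    - {"turn":[0,-0.002,0],"dp":[0.015,0.87,-0.8],"claw":1}

```text
t: 4.77
ee_pos: [599.1, 208.8, 75.2]
orientation: [-1.217, -1.225, 1.2]
ft_force: [-0.5, -0.3, 0.2]
width: 60.8
```

```bash
cat >> h.py <<'E'
def st():
    o=ctrl.get_obs(); M=R.from_rotvec(o['orientation']).as_matrix()
    print('t',round(o['t'],2),'p',o['ee_pos'].round(1),'yaw',np.degrees(np.arctan2(M[1,0],M[0,0])).round(2),'down',M[:,1].round(4),'F',o['ft_force'].round(1),'M',o['moment'].round(2),'w',round(o['width'],1)); return o
def tip(tag):
    c=grab('scene',tag);P=cloud(c);o=ctrl.get_obs();p=o['ee_pos']
    m=(abs(P[...,0]-p[0])<25)&(abs(P[...,1]-p[1])<65)&(P[...,2]>p[2]+12)&(P[...,2]<p[2]+120)
    z=np.sort(P[...,2][m]); print('tip-z minus tcp',z[[3,8,15,30]]-p[2])
E
python3 - <<'E'
from h import *
st();tip('s3')
E
```

```text
t 4.77 p [599.1 208.8  75.2] yaw 90.13 down [ 0.0163  0.0038 -0.9999] F [-0.5 -0.3  0.2] M [ 0.01  0.02 -0.02] w 60.8
tip-z minus tcp [28.51243234 29.33466284 30.9182533  32.73207151]
```

jog_arm:
  steps:
    - {"turn":[-0.001,0.005,0],"dp":[-0.015,0.005,-0.4],"claw":1}
    - {"turn":[-0.001,0.005,0],"dp":[-0.015,0.005,-0.8],"claw":1}
    - {"turn":[-0.001,0.005,0],"dp":[-0.015,0.005,-1],"claw":1}
    - {"turn":[-0.001,0.005,0],"dp":[-0.015,0.005,-1],"claw":1}
    - {"turn":[-0.001,0.005,0],"dp":[-0.015,0.005,-1],"claw":1}

```text
t: 5.23
ee_pos: [598.6, 208.7, -3.8]
orientation: [-1.209, -1.211, 1.209]
ft_force: [0.2, 0.3, 0.7]
width: 87.7
```

Run:
```python
from h import *
st();tip('s4');show('s4',100,170,260,290,4,'s4c')
```

```text
t 5.23 p [598.6 208.7  -3.8] yaw 90.06 down [ 0.0013  0.001  -1.    ] F [0.2 0.3 0.7] M [ 0.01 -0.06  0.01] w 87.7
tip-z minus tcp [12.15624513 12.3241617  13.2102577  14.33923793]
```

View pics/s4c.png

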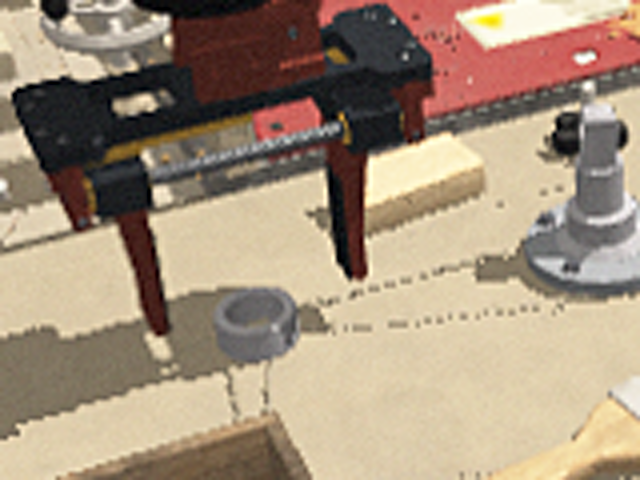

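Tips are still about 25 mm above the bench, straddling the spacer cleanly. I'll lower 20 mm and close.

jog_arm:
  steps:
    - {"turn":[0,0,0],"dp":[-0.005,0.005,-0.12],"claw":1}
    - {"turn":[0,0,0],"dp":[-0.005,0.005,-0.25],"claw":1}
    - {"turn":[0,0,0],"dp":[-0.005,0.005,-0.25],"claw":0.3}
    - {"turn":[0,0,0],"dp":[-0.005,0.005,-0.25],"claw":0.3}
    - {"turn":[0,0,0],"dp":[-0.005,0.005,-0.25],"claw":0.3}
    - {"turn":[0,0,0],"dp":[-0.005,0.005,-0.25],"claw":0.3}
    - {"turn":[0,0,0],"dp":[-0.005,0.005,-0.25],"claw":0.3}
    - {"turn":[0,0,0],"dp":[-0.005,0.005,-0.25],"claw":0.3}
    - {"turn":[0,0,0],"dp":[-0.005,0.005,-0.25],"claw":0.3}
    - {"turn":[0,0,0],"dp":[-0.005,0.005,-0.25],"claw":0.3}
    - {"turn":[0,0,0],"dp":[-0.005,0.005,-0.25],"claw":0.3}
    - {"turn":[0,0,0],"dp":[-0.005,0.005,-0.25],"claw":0.3}

```text
t: 6.28
ee_pos: [599.1, 209.5, -22.8]
orientation: [-1.21, -1.213, 1.207]
ft_force: [0.3, 0.2, 2.2]
width: 38.7
```

Run:
```python
from h import *
st();c=grab('wrist','w5');show('w5',180,140,380,290,4,'w5c')
```

```text
t 6.28 p [599.1 209.5 -22.8] yaw 90.07 down [ 0.0033  0.0016 -1.    ] F [0.3 0.2 2.2] M [0.01 0.03 0.07] w 38.7
```

View pics/w5c.png

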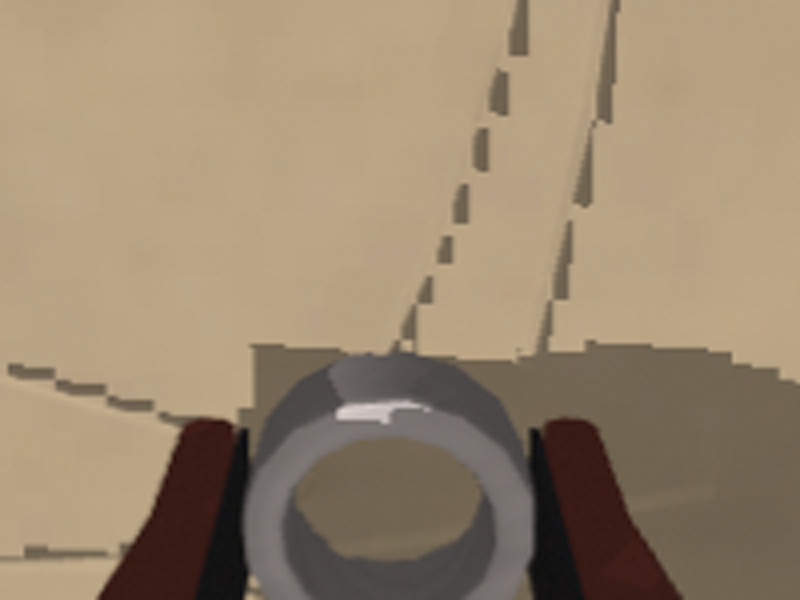

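Spacer gripped at width 38.7, centred between the pads. Now lifting and carrying it toward the stand.

jog_arm:
  steps:
    - {"turn":[0,0,0],"dp":[0,0,0.3],"claw":0.3}
    - {"turn":[0,0,0],"dp":[0,0,0.7],"claw":0.3}
    - {"turn":[0,0,0],"dp":[0,0,1],"claw":0.3}

```text
t: 6.58
ee_pos: [598.9, 209.4, 58.2]
orientation: [-1.21, -1.213, 1.208]
ft_force: [0.9, -0.3, -0.9]
width: 38.8
```

jog_arm:
  steps:
    - {"turn":[0,0,0],"dp":[0,-0.3,0.3],"claw":0.3}
    - {"turn":[0,0,0],"dp":[-0.1,-0.6,0.5],"claw":0.3}
    - {"turn":[0,0,0],"dp":[-0.1,-1,0.5],"claw":0.3}
    - {"turn":[0,0,0],"dp":[-0.1,-1,0.5],"claw":0.3}

```text
t: 6.92
ee_pos: [590.8, 125.5, 99.4]
orientation: [-1.212, -1.211, 1.207]
ft_force: [0.1, -0.4, -0.4]
width: 38.7
```

jog_arm:
  steps:
    - {"turn":[0,0,0],"dp":[0,-0.4,0],"claw":0.3}
    - {"turn":[0,0,0],"dp":[0,-0.6,0],"claw":0.3}
    - {"turn":[0,0,0],"dp":[0,-0.6,0],"claw":0.3}
    - {"turn":[0,0,0],"dp":[0,-0.6,0],"claw":0.3}
    - {"turn":[0,0,0],"dp":[0,-0.6,0],"claw":0.3}

```text
t: 7.33
ee_pos: [590.7, 78.2, 99.1]
orientation: [-1.212, -1.211, 1.206]
ft_force: [0.8, -0.9, -1.3]
width: 38.8
```

Run:
```python
from h import *
st();c=grab('wrist','w6')
P=cloud(c);print('shoulder',circ(c,(585,32.5),30,26,36,30,P)); 
p=ctrl.get_obs()['ee_pos']; print('ring',circ(c,p[:2],24,p[2]+34,p[2]+46,p[2]+40.8,P))
```

```text
t 7.33 p [590.7  78.2  99.1] yaw 89.93 down [ 3.3e-03  5.0e-04 -1.0e+00] F [ 0.8 -0.9 -1.3] M [ 0.05  0.07 -0.01] w 38.8
shoulder (array([584.49,  31.27]), 'diam', np.float64(32.96), 'n', 66, 137, 'zmed', np.float64(29.3))
ring (array([588.66,  78.2 ]), 'diam', np.float64(40.5), 'n', 266, 293, 'zmed', np.float64(138.7))
```

View pics/w6.png

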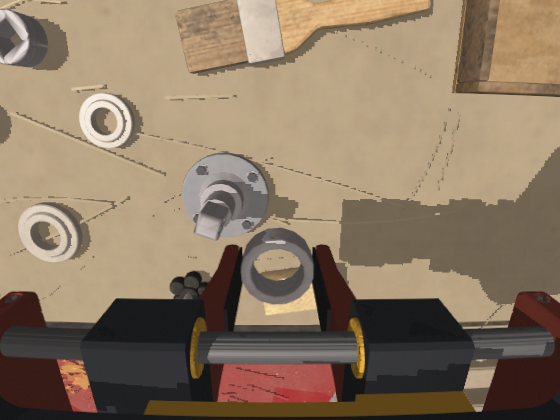

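```bash
cat >> h.py <<'E'
def rfit(q,r0,c0):
    from scipy.optimize import least_squares
    f=lambda s:np.hypot(q[:,0]-s[0],q[:,1]-s[1])-s[2]
    s=least_squares(f,[*c0,r0],loss='soft_l1',f_scale=0.5); return s.x.round(2),len(q),np.median(abs(s.fun)).round(2)
def stand(c,c0=(585,32)):
    P=cloud(c)
    d=np.hypot(P[...,0]-c0[0],P[...,1]-c0[1])
    m=((d<50)&(P[...,2]>4)&(P[...,2]<95)).astype(np.uint8); m=cv2.morphologyEx(m,cv2.MORPH_CLOSE,np.ones((3,3)))
    cs,_=cv2.findContours(m,cv2.RETR_EXTERNAL,cv2.CHAIN_APPROX_NONE); k=max(cs,key=cv2.contourArea).reshape(-1,2)
    q=onplane(c,k,8)[:,:2]; r=np.hypot(*(q-c0).T); q=q[abs(r-40)<6]
    print('foot',rfit(q,40,c0))
    m=(d<15)&(P[...,2]>81)&(P[...,2]<92); v,u=np.nonzero(m)
    k=np.c_[u,v]; t=onplane(c,k,86)[:,:2]; print('tip',t.mean(0).round(2),(t.min(0)+t.max(0))/2,len(t),np.median(P[...,2][m]).round(1), cv2.minAreaRect(t.astype(np.float32)))
E
python3 - <<'E'
from h import *
for n in ['w6','w2','w1','top0','t2','scene0']:
    print(n);stand(load(n))
show('w6',160,140,300,245,5.5,'w6c')
show('w2',120,130,240,220,6,'w2c')
E
```

```text
w6
foot (array([585.75,  30.7 ,  39.24]), 235, np.float64(0.25))
tip [584.24  31.62] [584.12218486  31.37486252] 593 84.7 ((584.2555541992188, 31.93236541748047), (17.422767639160156, 18.030174255371094), 70.2013931274414)
w2
foot (array([585.8 ,  31.36,  39.55]), 205, np.float64(0.4))
tip [584.61  32.39] [584.60216188  32.39174038] 446 84.7 ((584.2197265625, 32.578208923339844), (17.598369598388672, 18.53175926208496), 70.0852279663086)
w1
foot (array([585.84,  31.39,  39.88]), 207, np.float64(0.37))
tip [584.56  34.02] [584.49041852  34.40661346] 467 84.6 ((584.6765747070312, 34.379852294921875), (18.567262649536133, 18.413402557373047), 67.28535461425781)
top0
foot (array([585.81,  32.11,  38.7 ]), 90, np.float64(0.58))
tip [585.69  32.35] [586.05974192  31.98262554] 62 84.2 ((585.7222900390625, 32.10009765625), (16.991621017456055, 17.73291015625), 71.33702850341797)
t2
foot (array([585.7 ,  32.25,  38.77]), 94, np.float64(0.59))
tip [585.4   31.88] [584.93373893  31.98146672] 62 84.9 ((585.5250244140625, 31.745817184448242), (17.049196243286133, 17.882047653198242), 68.44599151611328)
scene0
foot (array([580.84,  31.92,  39.8 ]), 76, np.float64(0.9))
tip [577.11  33.56] [576.60744824  33.9932052 ] 41 83.0 ((577.8998413085938, 33.25141906738281), (15.8193941116333, 19.454498291015625), 64.00444030761719)
```

View pics/w6c.png

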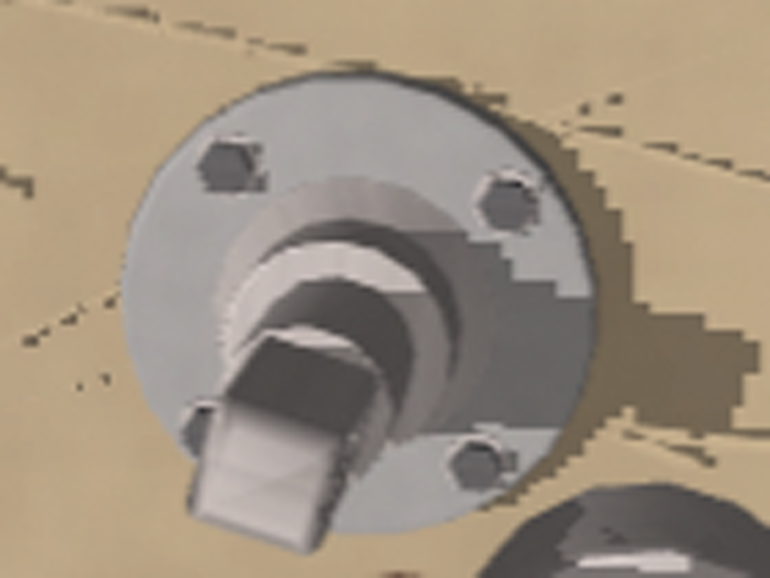

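jog_arm:
  steps:
    - {"turn":[0,0,0],"dp":[-0.046,-0.3,-0.1],"claw":0.3}
    - {"turn":[0,0.001,0],"dp":[-0.046,-0.588,-0.2],"claw":0.3}
    - {"turn":[0,0.001,0],"dp":[-0.046,-0.588,-0.2],"claw":0.3}
    - {"turn":[0,0.001,0],"dp":[-0.046,-0.588,-0.2],"claw":0.3}
    - {"turn":[0,0.001,0],"dp":[-0.046,-0.588,-0.2],"claw":0.3}

```text
t: 7.8
ee_pos: [587.3, 32.5, 83.1]
orientation: [-1.209, -1.21, 1.208]
ft_force: [0.1, -0.0, -1.1]
width: 38.7
```

Run:
```python
from h import *
st();c=grab('wrist','w7')
P=cloud(c);stand(c)
p=ctrl.get_obs()['ee_pos']; print('ring',circ(c,p[:2],24,p[2]+34,p[2]+46,p[2]+40.8,P))
show('w7',200,140,350,300,3.7,'w7c')
```

```text
t 7.8 p [587.3  32.5  83.1] yaw 90.0 down [ 4.e-04  8.e-04 -1.e+00] F [ 0.1 -0.  -1.1] M [0.   0.01 0.04] w 38.7
foot (array([585.53,  30.25,  39.24]), 207, np.float64(0.19))
tip [586.43  30.61] [584.11462853  30.22162903] 107 83.1 ((584.1110229492188, 30.231842041015625), (22.311607360839844, 10.271649360656738), 8.839868545532227)
ring (array([585.28,  32.54]), 'diam', np.float64(40.42), 'n', 261, 285, 'zmed', np.float64(122.8))
```

View pics/w7c.png

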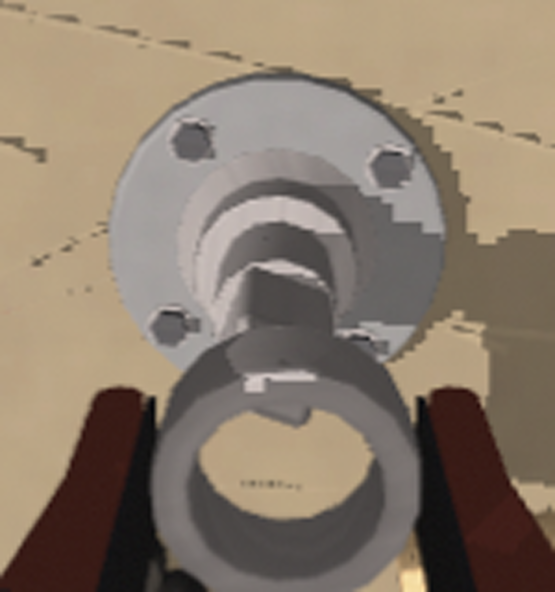

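Run:
```python
from h import *
c=grab('scene','s7');P=cloud(c)
Wi=np.linalg.inv(c['W'])
def pr(p):
    q=Wi@np.r_[p,1]; return cv2.projectPoints(q[None,:3],np.zeros(3),np.zeros(3),c['K'],c['D'])[0].ravel()
for n,p in [('ring',(585.3,32.5,106)),('ringtop',(585.3,32.5,124)),('tip',(585.3,32.5,86)),('base30',(585.3,32.5,30)),('tip y+5',(585.3,37.5,86)),('tip x+5',(590.3,32.5,86))]: print(n,pr(p).round(1))
show('s7',200,130,300,250,5,'s7c')
```

```text
ring [247.5 188. ]
ringtop [247.2 179.9]
tip [247.7 196.7]
base30 [248.4 220.2]
tip y+5 [245.4 197.3]
tip x+5 [246.6 195.6]
```

View pics/s7c.png

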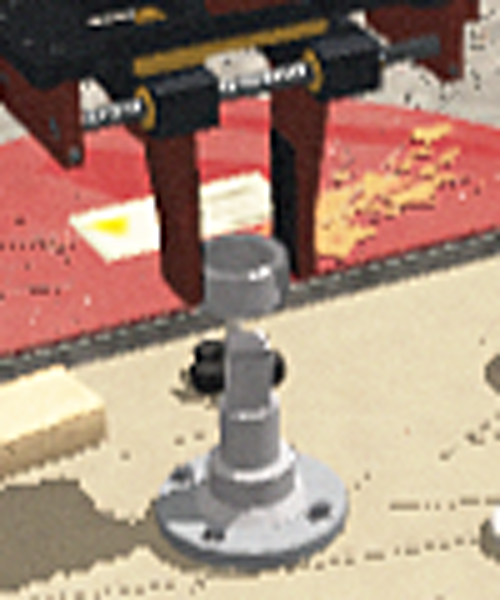

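Run:
```python
from h import *
c=load('s7');I=c['img'].astype(int);
g=I.sum(2)/3; sat=I.max(2)-I.min(2)
for v in list(range(178,194,2))+list(range(210,226,2)):
    print(v,' '.join('%d/%d'%(g[v,u],sat[v,u]) for u in range(236,262)))
```

```text
178 46/47 45/43 48/48 38/38 76/23 135/5 120/3 108/4 108/1 105/2 110/2 112/3 112/6 107/2 106/2 116/2 129/4 148/1 149/4 100/3 50/4 12/4 25/5 36/29 47/49 37/44
180 39/50 46/47 47/46 44/42 38/0 102/3 100/2 104/2 109/1 108/2 109/1 115/4 113/5 114/6 109/3 106/2 100/4 103/1 119/3 152/6 148/2 70/1 13/4 39/18 48/50 40/43
182 46/42 47/45 46/49 44/46 56/17 106/3 103/4 103/4 104/3 110/1 113/8 115/4 109/3 106/8 101/3 106/7 90/5 108/2 129/5 153/4 141/5 98/2 8/3 32/23 46/48 47/41
184 44/38 44/49 49/49 40/51 60/17 155/3 153/5 138/2 127/1 127/2 123/6 115/1 121/8 137/4 191/7 175/5 255/0 243/7 140/6 98/1 99/3 91/7 35/35 23/14 49/53 43/43
186 38/44 41/49 47/50 43/48 44/11 120/0 111/4 110/2 107/5 112/1 119/2 118/8 109/3 111/5 113/4 114/2 121/5 133/6 142/5 98/1 99/2 95/1 117/51 102/46 99/31 90/27
188 41/37 45/41 40/46 45/46 37/16 120/4 114/4 109/5 114/6 107/7 118/4 115/2 113/2 114/6 122/5 121/3 129/3 144/8 148/5 150/4 86/1 89/2 102/12 109/17 104/12 104/10
190 105/80 56/54 37/49 49/40 75/9 107/3 115/2 113/3 112/4 111/4 109/4 112/4 109/4 118/2 120/2 129/5 129/6 135/5 146/2 136/6 87/3 99/14 94/9 98/12 94/11 
[... 832 characters left out ...]
/56 207/52 211/47 207/48 213/43 211/47
218 158/48 217/46 215/48 215/48 216/49 215/48 213/49 195/47 91/2 106/4 114/7 116/6 113/3 113/5 114/4 115/7 126/4 134/6 145/3 167/4 243/7 217/38 194/50 213/50 213/47 209/46
220 216/46 210/49 208/52 206/44 212/45 197/24 126/4 134/3 106/8 105/4 113/3 110/3 108/4 116/3 113/2 116/1 127/5 140/3 144/6 161/7 237/4 237/2 225/4 197/21 213/35 214/38
222 200/48 187/16 208/9 213/4 212/2 158/4 131/6 141/6 128/5 112/2 108/3 106/5 108/6 106/2 118/3 111/2 121/2 130/6 167/1 213/5 241/5 239/4 198/3 204/3 206/1 210/3
224 96/6 102/3 141/4 232/4 217/2 155/2 107/8 134/3 140/3 146/4 152/4 189/8 179/7 181/8 186/8 204/5 227/6 251/4 236/7 232/5 195/2 129/6 155/8 218/3 212/4 207/1
```

Comparing the ring's right edge (column 257.9, radius about 10.2 px) with the spindle cylinder (columns 243.9–256) in the scene view, the ring sits too far to +y. The wrist view says the same, about 2 mm. I'll correct that and come down to just above the tip.

jog_arm:
  steps:
    - {"turn":[0,0,0],"dp":[0.004,-0.026,-0.05],"claw":0.3}
    - {"turn":[0,0,0],"dp":[0.004,-0.026,-0.15],"claw":0.3}
    - {"turn":[0,0,0],"dp":[0.004,-0.026,-0.15],"claw":0.3}
    - {"turn":[0,0,0],"dp":[0.004,-0.026,-0.15],"claw":0.3}

```text
t: 8.23
ee_pos: [587.1, 30.7, 70.6]
orientation: [-1.208, -1.21, 1.21]
ft_force: [-0.0, 0.0, -1.0]
width: 38.6
```

Run:
```python
from h import *
st();c=grab('wrist','w8')
P=cloud(c);stand(c)
p=ctrl.get_obs()['ee_pos']; print('ring',circ(c,p[:2],24,p[2]+34,p[2]+46,p[2]+40.8,P))
show('w8',200,140,350,300,3.7,'w8c')
```

```text
t 8.23 p [587.1  30.7  70.6] yaw 90.06 down [-7.e-04  7.e-04 -1.e+00] F [-0.  0. -1.] M [ 0.01 -0.01  0.  ] w 38.6
foot (array([585.54,  30.25,  39.28]), 218, np.float64(0.2))
tip [588.87  30.21] [589.49806118  29.41964568] 313 85.0 ((587.9752807617188, 29.232866287231445), (16.847627639770508, 9.378091812133789), 69.94412231445312)
ring (array([585.04,  30.73]), 'diam', np.float64(40.3), 'n', 259, 286, 'zmed', np.float64(110.2))
```

View pics/w8c.png

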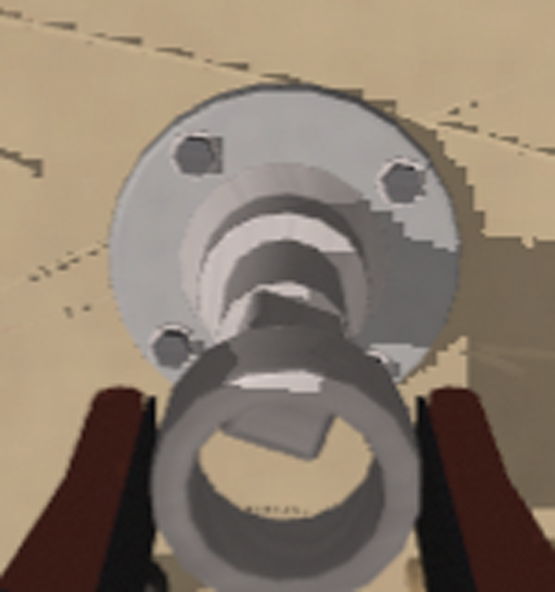

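jog_arm:
  steps:
    - {"turn":[0,0,0],"dp":[0.005,-0.005,-0.05],"claw":0.3}
    - {"turn":[0,0,0],"dp":[0.005,-0.005,-0.1],"claw":0.3}
    - {"turn":[0,0,0],"dp":[0.005,-0.005,-0.15],"claw":0.3}
    - {"turn":[0,0,0],"dp":[0.005,-0.005,-0.15],"claw":0.3}

```text
t: 8.62
ee_pos: [587.2, 30.2, 58.0]
orientation: [-1.207, -1.209, 1.21]
ft_force: [0.0, -0.5, -0.2]
width: 38.6
```

jog_arm:
  steps:
    - {"turn":[0,0,0],"dp":[0,0,-0.04],"claw":0.3}
    - {"turn":[0,0,0],"dp":[0,0,-0.08],"claw":0.3}
    - {"turn":[0,0,0],"dp":[0,0,-0.12],"claw":0.3}
    - {"turn":[0,0,0],"dp":[0,0,-0.12],"claw":0.3}

```text
t: 8.95
ee_pos: [586.7, 30.2, 47.6]
orientation: [-1.207, -1.208, 1.21]
ft_force: [-0.7, 0.6, -1.4]
width: 38.1
```

Run:
```python
from h import *
st();c=grab('wrist','w9')
P=cloud(c);stand(c)
show('w9',200,140,350,300,3.7,'w9c')
```

```text
t 8.95 p [586.7  30.2  47.6] yaw 90.04 down [-2.5e-03  6.0e-04 -1.0e+00] F [-0.7  0.6 -1.4] M [-0.01 -0.   -0.04] w 38.1
foot (array([585.61,  30.31,  39.42]), 207, np.float64(0.21))
tip [583.33  33.38] [585.14239887  32.88356303] 1449 85.1 ((583.8613891601562, 33.779842376708984), (30.348407745361328, 24.752254486083984), 51.39149856567383)
```

View pics/w9c.png

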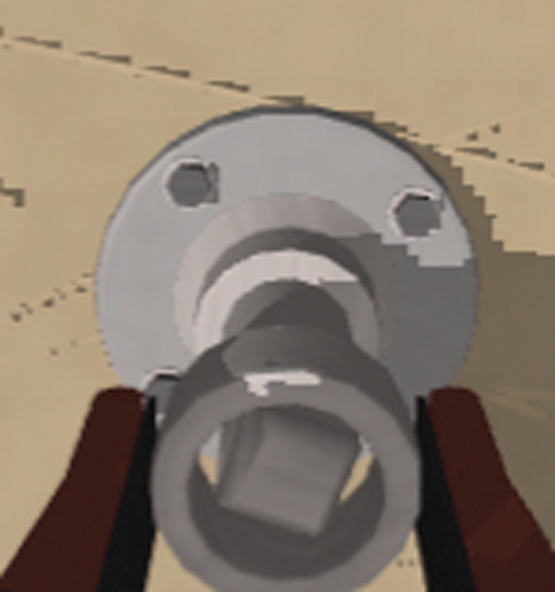

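The ring is around the square end, concentric in the image (bore centre about crop (286,475), tip about (289,480)), with no force. Continuing down.

jog_arm:
  steps:
    - {"turn":[0,-0.001,0],"dp":[0.01,0,-0.05],"claw":0.3}
    - {"turn":[0,-0.001,0],"dp":[0.01,0,-0.1],"claw":0.3}
    - {"turn":[0,-0.001,0],"dp":[0.01,0,-0.15],"claw":0.3}
    - {"turn":[0,-0.001,0],"dp":[0.01,0,-0.2],"claw":0.3}
    - {"turn":[0,-0.001,0],"dp":[0.01,0,-0.2],"claw":0.3}

```text
t: 9.42
ee_pos: [587.0, 30.1, 30.9]
orientation: [-1.208, -1.21, 1.21]
ft_force: [-0.9, 0.1, -1.5]
width: 38.8
```

Run:
```python
from h import *
st()
```

```text
t 9.42 p [587.   30.1  30.9] yaw 90.04 down [-6.e-04  6.e-04 -1.e+00] F [-0.9  0.1 -1.5] M [-0.02 -0.03 -0.01] w 38.8
```

jog_arm:
  steps:
    - {"turn":[0,0,0],"dp":[0.004,0,-0.06],"claw":0.3}
    - {"turn":[0,0,0],"dp":[0.004,0,-0.12],"claw":0.3}
    - {"turn":[0,0,0],"dp":[0.004,0,-0.18],"claw":0.3}
    - {"turn":[0,0,0],"dp":[0.004,0,-0.25],"claw":0.3}
    - {"turn":[0,0,0],"dp":[0.004,0,-0.25],"claw":0.3}

```text
t: 9.83
ee_pos: [586.5, 30.1, 9.6]
orientation: [-1.207, -1.208, 1.21]
ft_force: [-0.1, -0.6, -0.8]
width: 38.7
```

Run:
```python
from h import *
st()
```

```text
t 9.83 p [586.5  30.1   9.6] yaw 90.04 down [-2.3e-03  6.0e-04 -1.0e+00] F [-0.1 -0.6 -0.8] M [-0.01  0.05  0.01] w 38.7
```

Spacer bottom is about 2 mm above the shoulder. Lower slightly, release, back up.

jog_arm:
  steps:
    - {"turn":[0,0,0],"dp":[0,0,-0.018],"claw":0.3}
    - {"turn":[0,0,0],"dp":[0,0,-0.018],"claw":0.3}
    - {"turn":[0,0,0],"dp":[0,0,-0.018],"claw":0.7}
    - {"turn":[0,0,0],"dp":[0,0,-0.018],"claw":0.7}
    - {"turn":[0,0,0],"dp":[0,0,-0.018],"claw":0.7}
    - {"turn":[0,0,0],"dp":[0,0,-0.018],"claw":0.7}
    - {"turn":[0,0,0],"dp":[0,0,0.4],"claw":0.7}
    - {"turn":[0,0,0],"dp":[0,0,0.9],"claw":1}
    - {"turn":[0,0,0],"dp":[0,0,0.9],"claw":1}

```text
t: 10.58
ee_pos: [591.0, 30.3, 87.9]
orientation: [-1.214, -1.216, 1.206]
ft_force: [1.4, 0.6, 0.7]
width: 71.3
```

jog_arm:
  steps:
    - {"turn":[0,0,0],"dp":[0.1,-0.3,0.3],"claw":1}
    - {"turn":[0,0,0],"dp":[0.2,-0.6,0.3],"claw":1}
    - {"turn":[0,0,0],"dp":[0.2,-1,0.3],"claw":1}

```text
t: 10.83
ee_pos: [610.1, -49.7, 114.4]
orientation: [-1.217, -1.222, 1.205]
ft_force: [-0.0, -1.1, -0.6]
width: 87.2
```

jog_arm:
  steps:
    - {"turn":[0,0,0],"dp":[0.1,-0.4,-0.2],"claw":1}
    - {"turn":[0,0,0],"dp":[0.2,-0.9,-0.4],"claw":1}
    - {"turn":[0,0,0],"dp":[0.2,-0.9,-0.6],"claw":1}
    - {"turn":[0,0,0],"dp":[0.2,-0.9,-0.6],"claw":1}

```text
t: 11.17
ee_pos: [624.3, -123.5, 63.4]
orientation: [-1.216, -1.217, 1.203]
ft_force: [-0.1, 0.9, -0.6]
width: 87.8
```

Run:
```python
from h import *
st();c=grab('wrist','w10');P=cloud(c)
print('flange collar',circ(c,(623,-144),26,10.2,20,12,P));print('flange rim',circ(c,(623,-144),40,4,20,9,P))
print('sp',circ(c,(585.5,30.5),24,42,54,48,P))
```

```text
t 11.17 p [ 624.3 -123.5   63.4] yaw 89.98 down [ 0.0097  0.0013 -1.    ] F [-0.1  0.9 -0.6] M [0.05 0.08 0.03] w 87.8
flange collar (array([ 623.15, -146.88]), 'diam', np.float64(44.24), 'n', 174, 174, 'zmed', np.float64(11.3))
flange rim (array([ 622.86, -146.53]), 'diam', np.float64(60.87), 'n', 209, 209, 'zmed', np.float64(9.0))
sp (array([585.28,  25.89]), 'diam', np.float64(37.25), 'n', 91, 228, 'zmed', np.float64(46.9))
```

View pics/w10.png

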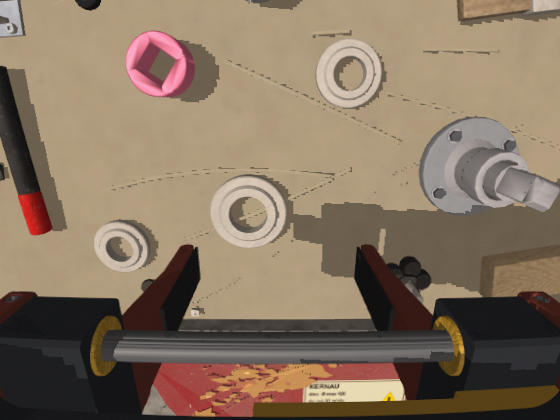

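Wrist view: spacer rests on the shoulder (top at about 47–48). Target flange at (249,211), diameter 61 with a 44 mm collar, centre about (623,−146.7). Going down over it.

jog_arm:
  steps:
    - {"turn":[0,0.003,0],"dp":[-0.015,-0.28,-0.2],"claw":1}
    - {"turn":[0,0.003,0],"dp":[-0.015,-0.28,-0.6],"claw":1}
    - {"turn":[0,0.003,0],"dp":[-0.015,-0.28,-0.8],"claw":1}
    - {"turn":[0,0.003,0],"dp":[-0.015,-0.28,-0.8],"claw":1}
    - {"turn":[0,0.003,0],"dp":[-0.015,-0.28,-0.8],"claw":1}

```text
t: 11.63
ee_pos: [623.1, -143.4, 0.9]
orientation: [-1.207, -1.211, 1.21]
ft_force: [0.5, 0.9, 1.2]
width: 87.8
```

Run:
```python
from h import *
st();c=grab('wrist','w11');P=cloud(c)
print('flange collar',circ(c,(623,-145),26,10.2,20,12,P));print('flange rim',circ(c,(623,-145),40,4,20,9,P))
```

```text
t 11.63 p [ 623.1 -143.4    0.9] yaw 90.12 down [-3.0e-04  1.8e-03 -1.0e+00] F [0.5 0.9 1.2] M [ 0.01 -0.01 -0.01] w 87.8
flange collar (array([ 622.95, -146.87]), 'diam', np.float64(44.38), 'n', 242, 242, 'zmed', np.float64(11.2))
flange rim (array([ 622.63, -146.72]), 'diam', np.float64(61.25), 'n', 271, 271, 'zmed', np.float64(8.9))
```

View pics/w11.png

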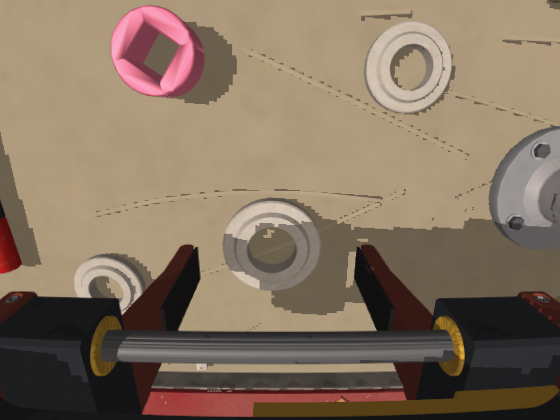

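jog_arm:
  steps:
    - {"turn":[0,0,0],"dp":[-0.005,-0.043,-0.15],"claw":1}
    - {"turn":[0,0,0],"dp":[-0.005,-0.043,-0.25],"claw":1}
    - {"turn":[0,0,0],"dp":[-0.005,-0.043,-0.325],"claw":1}
    - {"turn":[0,0,0],"dp":[-0.005,-0.043,-0.325],"claw":1}
    - {"turn":[0,0,0],"dp":[-0.005,-0.043,-0.325],"claw":0.6}
    - {"turn":[0,0,0],"dp":[-0.005,-0.043,-0.325],"claw":0.6}
    - {"turn":[0,0,0],"dp":[-0.005,-0.043,-0.325],"claw":0.6}
    - {"turn":[0,0,0],"dp":[-0.005,-0.043,-0.325],"claw":0.6}
    - {"turn":[0,0,0],"dp":[-0.005,-0.043,-0.325],"claw":0.6}
    - {"turn":[0,0,0],"dp":[-0.005,-0.043,-0.325],"claw":0.6}
    - {"turn":[0,0,0],"dp":[-0.005,-0.043,-0.325],"claw":0.6}
    - {"turn":[0,0,0],"dp":[-0.005,-0.043,-0.325],"claw":0.6}

```text
t: 12.68
ee_pos: [623.9, -147.2, -23.8]
orientation: [-1.209, -1.213, 1.209]
ft_force: [0.2, -0.4, 2.3]
width: 60.2
```

Run:
```python
from h import *
st()
```

```text
t 12.68 p [ 623.9 -147.2  -23.8] yaw 90.12 down [ 0.0022  0.0011 -1.    ] F [ 0.2 -0.4  2.3] M [0.03 0.05 0.03] w 60.2
```

jog_arm:
  steps:
    - {"turn":[0,0,0],"dp":[0,0,0.2],"claw":0.6}
    - {"turn":[0,0,0],"dp":[0,0,0.6],"claw":0.6}
    - {"turn":[0,0,0],"dp":[0,0,1],"claw":0.6}
    - {"turn":[0,0,0],"dp":[0,0,1],"claw":0.6}

```text
t: 13.02
ee_pos: [627.6, -148.2, 61.8]
orientation: [-1.217, -1.218, 1.207]
ft_force: [1.8, -0.7, -1.6]
width: 59.9
```

jog_arm:
  steps:
    - {"turn":[0,0,0],"dp":[-0.1,0.3,0.3],"claw":0.6}
    - {"turn":[0,0,0],"dp":[-0.2,0.6,0.4],"claw":0.6}
    - {"turn":[0,0,0],"dp":[-0.2,0.9,0.4],"claw":0.6}
    - {"turn":[0,0,0],"dp":[-0.2,0.9,0.4],"claw":0.6}

```text
t: 13.35
ee_pos: [611.0, -72.9, 94.0]
orientation: [-1.215, -1.22, 1.207]
ft_force: [-0.3, 0.2, -1.4]
width: 59.9
```

jog_arm:
  steps:
    - {"turn":[0,0,0],"dp":[-0.1,0.4,0],"claw":0.6}
    - {"turn":[0,0,0],"dp":[-0.24,0.8,0],"claw":0.6}
    - {"turn":[0,0,0],"dp":[-0.24,0.8,0],"claw":0.6}
    - {"turn":[0,0,0],"dp":[-0.24,0.8,0],"claw":0.6}

```text
t: 13.68
ee_pos: [590.9, -7.8, 93.2]
orientation: [-1.212, -1.221, 1.21]
ft_force: [-0.2, 0.4, -1.4]
width: 60.2
```

Run:
```python
from h import *
o=st();c=grab('wrist','w12');P=cloud(c);p=o['ee_pos']
stand(c)
print('collar',circ(c,p[:2],26,p[2]+34.6,p[2]+42,p[2]+35.8,P));print('rim',circ(c,p[:2],40,p[2]+28,p[2]+42,p[2]+32.8,P))
```

```text
t 13.68 p [590.9  -7.8  93.2] yaw 90.4 down [ 8.7e-03 -1.0e-04 -1.0e+00] F [-0.2  0.4 -1.4] M [ 0.04 -0.04 -0.01] w 60.2
foot (array([585.78,  30.25,  39.48]), 202, np.float64(0.29))
tip [583.9   30.29] [584.29743105  30.35905676] 573 84.8 ((584.0992431640625, 29.544384002685547), (17.87094497680664, 17.909282684326172), 69.5185775756836)
collar (array([589.84,  -7.85]), 'diam', np.float64(43.18), 'n', 298, 307, 'zmed', np.float64(128.4))
rim (array([588.91,  -7.77]), 'diam', np.float64(62.45), 'n', 301, 419, 'zmed', np.float64(126.0))
```

View pics/w12.png

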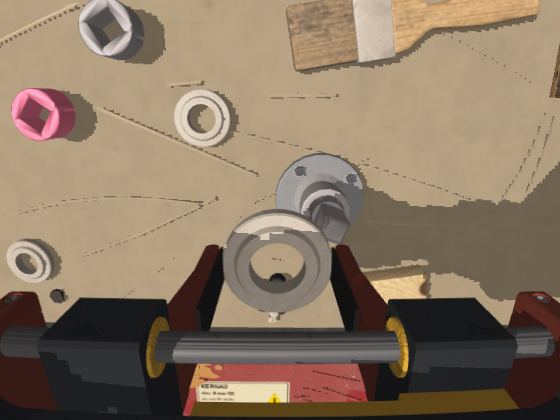

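jog_arm:
  steps:
    - {"turn":[0,0.003,-0.002],"dp":[-0.02,0.25,-0.05],"claw":0.6}
    - {"turn":[0,0.003,-0.002],"dp":[-0.05,0.475,-0.2],"claw":0.6}
    - {"turn":[0,0.003,-0.002],"dp":[-0.05,0.475,-0.25],"claw":0.6}
    - {"turn":[0,0.003,-0.002],"dp":[-0.05,0.475,-0.25],"claw":0.6}
    - {"turn":[0,0.003,-0.002],"dp":[-0.05,0.475,-0.25],"claw":0.6}

```text
t: 14.15
ee_pos: [587.7, 28.0, 73.1]
orientation: [-1.21, -1.208, 1.209]
ft_force: [0.1, 0.6, -1.3]
width: 59.7
```

Run:
```python
from h import *
o=st();c=grab('wrist','w13');P=cloud(c);p=o['ee_pos']
stand(c)
print('collar',circ(c,p[:2],26,p[2]+34.6,p[2]+42,p[2]+35.8,P));print('rim',circ(c,p[:2],40,p[2]+28,p[2]+42,p[2]+32.8,P))
show('w13',200,140,350,300,3.7,'w13c')
```

```text
t 14.15 p [587.7  28.   73.1] yaw 89.94 down [-4.e-04 -6.e-04 -1.e+00] F [ 0.1  0.6 -1.3] M [0.07 0.01 0.01] w 59.7
foot (array([585.25,  30.34,  39.08]), 182, np.float64(0.19))
tip [587.68  29.46] [588.30139519  29.16300081] 411 85.0 ((587.162353515625, 29.193130493164062), (17.446937561035156, 10.700478553771973), 69.65802001953125)
collar (array([586.72,  28.  ]), 'diam', np.float64(43.33), 'n', 286, 288, 'zmed', np.float64(108.3))
rim (array([585.93,  28.08]), 'diam', np.float64(62.42), 'n', 295, 425, 'zmed', np.float64(105.8))
```

View pics/w13c.png

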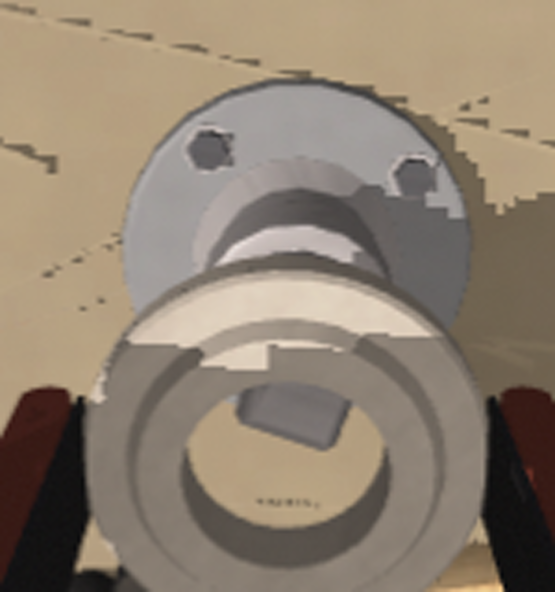

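jog_arm:
  steps:
    - {"turn":[0,0,0],"dp":[-0.008,0.028,0],"claw":0.6}
    - {"turn":[0,0,0],"dp":[-0.008,0.028,-0.03],"claw":0.6}
    - {"turn":[0,0,0],"dp":[-0.008,0.028,-0.1],"claw":0.6}
    - {"turn":[0,0,0],"dp":[-0.008,0.028,-0.15],"claw":0.6}
    - {"turn":[0,0,0],"dp":[-0.008,0.028,-0.2],"claw":0.6}
    - {"turn":[0,0,0],"dp":[-0.008,0.028,-0.23],"claw":0.6}
    - {"turn":[0,0,0],"dp":[-0.008,0.028,-0.23],"claw":0.6}

```text
t: 14.78
ee_pos: [586.8, 30.2, 54.2]
orientation: [-1.21, -1.207, 1.209]
ft_force: [0.5, 0.3, -1.8]
width: 59.8
```

Run:
```python
from h import *
o=st();c=grab('wrist','w14');P=cloud(c);p=o['ee_pos']
stand(c)
print('collar',circ(c,p[:2],26,p[2]+34.6,p[2]+42,p[2]+35.8,P));print('rim',circ(c,p[:2],40,p[2]+28,p[2]+42,p[2]+32.8,P))
show('w14',200,140,350,300,3.7,'w14c')
```

```text
t 14.78 p [586.8  30.2  54.2] yaw 89.92 down [-1.1e-03 -6.0e-04 -1.0e+00] F [ 0.5  0.3 -1.8] M [ 0.01 -0.   -0.02] w 59.8
foot (array([585.59,  30.3 ,  39.44]), 194, np.float64(0.22))
tip [583.12  32.61] [584.35810263  33.48198488] 1135 84.9 ((583.1326293945312, 34.94462966918945), (27.669567108154297, 21.997617721557617), 71.42362976074219)
collar (array([585.84,  30.2 ]), 'diam', np.float64(43.28), 'n', 280, 280, 'zmed', np.float64(89.4))
rim (array([584.92,  30.35]), 'diam', np.float64(62.42), 'n', 280, 411, 'zmed', np.float64(86.7))
```

View pics/w14c.png

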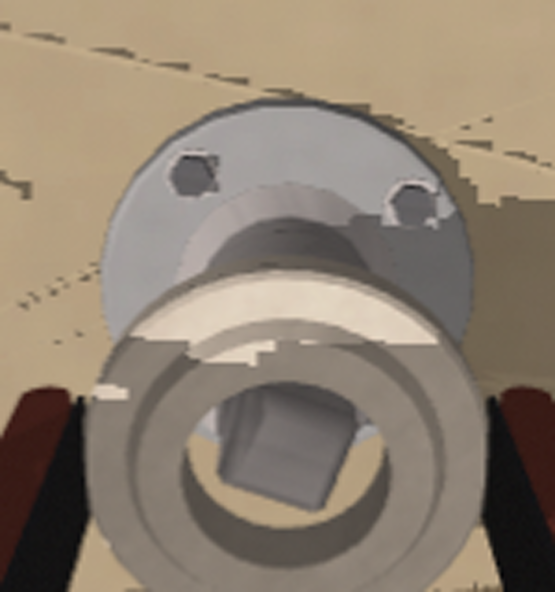

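Tip is centred in the bore (tip about crop (290,457), bore about (286,458)), with no force. Lowering further.

jog_arm:
  steps:
    - {"turn":[0,0,0],"dp":[0,0,-0.06],"claw":0.6}
    - {"turn":[0,0,0],"dp":[0,0,-0.12],"claw":0.6}
    - {"turn":[0,0,0],"dp":[0,0,-0.2],"claw":0.6}
    - {"turn":[0,0,0],"dp":[0,0,-0.2],"claw":0.6}
    - {"turn":[0,0,0],"dp":[0,0,-0.2],"claw":0.6}

```text
t: 15.25
ee_pos: [586.5, 30.2, 37.9]
orientation: [-1.209, -1.207, 1.21]
ft_force: [-0.9, -0.5, -1.3]
width: 60.2
```

Run:
```python
from h import *
o=st()
```

```text
t 15.25 p [586.5  30.2  37.9] yaw 89.92 down [-1.8e-03 -6.0e-04 -1.0e+00] F [-0.9 -0.5 -1.3] M [0.08 0.05 0.01] w 60.2
```

jog_arm:
  steps:
    - {"turn":[0,0,0],"dp":[0.005,0,-0.03],"claw":0.6}
    - {"turn":[0,0,0],"dp":[0.005,0,-0.07],"claw":0.6}
    - {"turn":[0,0,0],"dp":[0.005,0,-0.11],"claw":0.6}
    - {"turn":[0,0,0],"dp":[0.005,0,-0.15],"claw":0.6}
    - {"turn":[0,0,0],"dp":[0.005,0,-0.15],"claw":0.6}
    - {"turn":[0,0,0],"dp":[0.005,0,-0.15],"claw":0.6}

```text
t: 15.75
ee_pos: [586.7, 30.2, 25.6]
orientation: [-1.209, -1.206, 1.21]
ft_force: [-0.2, -0.2, -1.7]
width: 59.5
```

Run:
```python
from h import *
o=st()
```

```text
t 15.75 p [586.7  30.2  25.6] yaw 89.92 down [-2.3e-03 -7.0e-04 -1.0e+00] F [-0.2 -0.2 -1.7] M [ 0.03  0.05 -0.01] w 59.5
```

jog_arm:
  steps:
    - {"turn":[0,0,0],"dp":[0,0,-0.012],"claw":0.6}
    - {"turn":[0,0,0],"dp":[0,0,-0.012],"claw":0.6}
    - {"turn":[0,0,0],"dp":[0,0,-0.012],"claw":1}
    - {"turn":[0,0,0],"dp":[0,0,-0.012],"claw":1}
    - {"turn":[0,0,0],"dp":[0,0,-0.012],"claw":1}
    - {"turn":[0,0,0],"dp":[0,0,-0.012],"claw":1}
    - {"turn":[0,0,0],"dp":[0,0,-0.012],"claw":1}
    - {"turn":[0,0,0],"dp":[0,0,0.4],"claw":1}
    - {"turn":[0,0,0],"dp":[0,0,0.9],"claw":1}
    - {"turn":[0,0,0],"dp":[0,0,0.9],"claw":1}

```text
t: 16.58
ee_pos: [591.1, 30.4, 103.9]
orientation: [-1.215, -1.213, 1.205]
ft_force: [1.7, 0.3, 0.7]
width: 87.4
```

jog_arm:
  steps:
    - {"turn":[0,0,0],"dp":[-0.3,-0.3,0.3],"claw":1}
    - {"turn":[0,0,0],"dp":[-0.5,-0.6,0.3],"claw":1}
    - {"turn":[0,0,0],"dp":[-0.8,-1,0.2],"claw":1}
    - {"turn":[0,0,0],"dp":[-0.8,-1,0.2],"claw":1}

```text
t: 16.92
ee_pos: [522.7, -52.8, 119.2]
orientation: [-1.214, -1.209, 1.206]
ft_force: [-1.0, -0.2, -0.1]
width: 88.0
```

jog_arm:
  steps:
    - {"turn":[0,0,0],"dp":[-0.4,-0.4,-0.2],"claw":1}
    - {"turn":[0,0,0],"dp":[-0.9,-1,-0.6],"claw":1}
    - {"turn":[0,0,0],"dp":[-0.9,-1,-0.6],"claw":1}
    - {"turn":[0,0,0],"dp":[-0.9,-1,-0.6],"claw":1}
    - {"turn":[0,0,0],"dp":[-0.9,-1,-0.6],"claw":1}

```text
t: 17.33
ee_pos: [449.2, -133.6, 70.5]
orientation: [-1.214, -1.206, 1.204]
ft_force: [0.3, -0.2, -0.2]
width: 87.6
```

Run:
```python
from h import *
o=st();c=grab('wrist','w15');P=cloud(c)
print('bush',circ(c,(449.5,-136),28,18,32,24,P))
d=grab('top','t15')
show('t15',180,90,420,270,3.3,'t15c')
```

```text
t 17.33 p [ 449.2 -133.6   70.5] yaw 89.62 down [ 2.1e-03 -4.0e-04 -1.0e+00] F [ 0.3 -0.2 -0.2] M [ 0.02 -0.03  0.03] w 87.6
bush (array([ 448.08, -137.04]), 'diam', np.float64(41.43), 'n', 147, 147, 'zmed', np.float64(23.1))
```

View pics/w15.png

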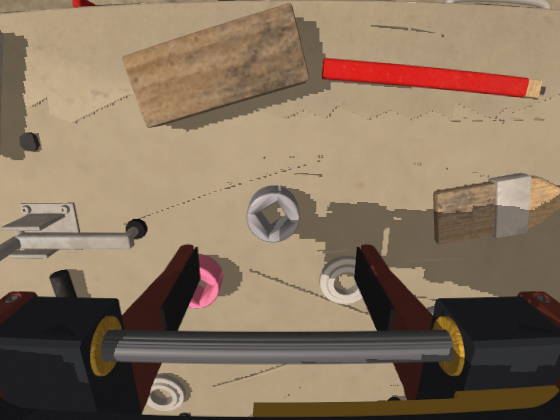

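View pics/t15c.png

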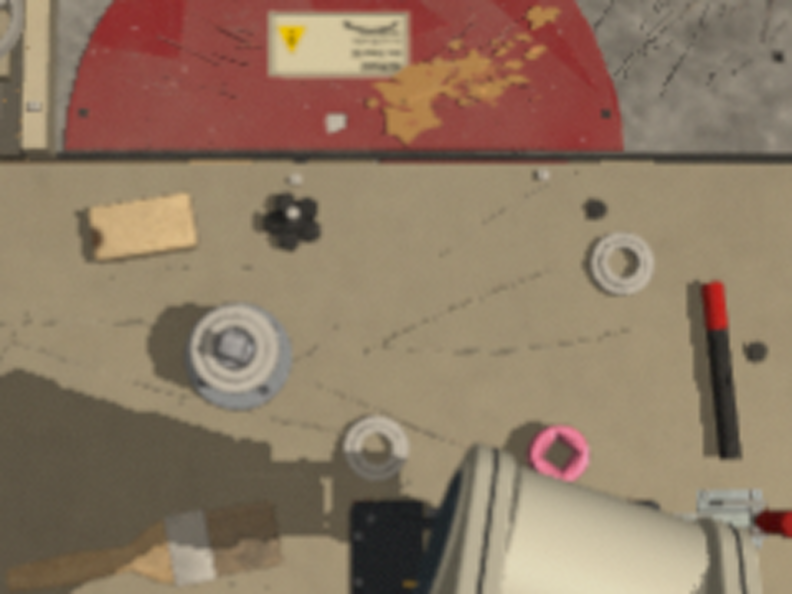

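Run:
```python
from h import *
c=load('w15');P=cloud(c)
show('w15',235,175,310,250,8,'w15c')
t=load('top0');Q=cloud(t)
for y0 in range(-340,-170,20):
    m=(Q[...,1]>y0)&(Q[...,1]<y0+20)&(Q[...,0]>400)&(Q[...,0]<500)
    print(y0,np.percentile(Q[...,2][m],[90,99.5]).round(0))
print('flange',circ(load('t15'),(585,31),26,55,68,60,cloud(load('t15'))))
# hole: pixels on bench seen through/ below top face
def hole(c,cen,h,P,r=13.5):
    d=np.hypot(*(np.moveaxis(P[...,:2],-1,0)-np.array(cen)[:,None,None]))
    H,W=c['z'].shape; v,u=np.mgrid[:H,:W]
    g=onplane(c,np.c_[u.ravel(),v.ravel()],h)[:,:2].reshape(H,W,2)
    rr=np.hypot(g[...,0]-cen[0],g[...,1]-cen[1])
    m=((rr<16)&(P[...,2]<h-4)).astype(np.uint8)
    cs,_=cv2.findContours(m,cv2.RETR_EXTERNAL,cv2.CHAIN_APPROX_NONE);k=max(cs,key=cv2.contourArea).reshape(-1,2)
    q=g[k[:,1],k[:,0]].astype(np.float32);return cv2.minAreaRect(q),len(q)
print(hole(c,(448.1,-137),24,P))
print(hole(load('top0'),(449.3,-134.6),24,Q))
```

```text
-340 [137. 140.]
-320 [36. 39.]
-300 [36. 40.]
-280 [36. 39.]
-260 [11. 39.]
-240 [0. 3.]
-220 [ 2. 25.]
-200 [ 1. 24.]
-180 [1. 3.]
flange (array([584.66,  31.12]), 'diam', np.float64(49.2), 'n', 61, 65, 'zmed', np.float64(58.9))
(((448.3872375488281, -137.0196533203125), (18.987712860107422, 18.98812484741211), 32.136539459228516), 76)
(((448.78778076171875, -134.2442169189453), (18.41320037841797, 19.905338287353516), 33.00298309326172), 25)
```

View pics/w15c.png

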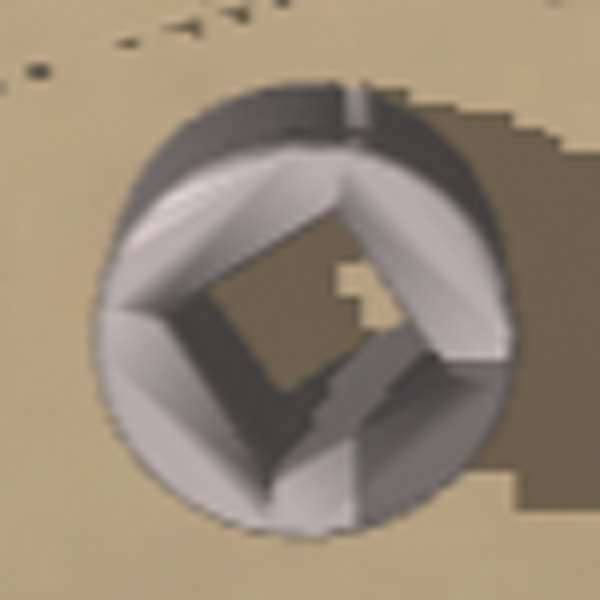

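Flange is seated on the spacer in the top view (crop (235,348), top at about 59–60). Bushing hole angle is 32.4° (two views agree), and the spindle square is at about 70°. So it needs a turn of about +37.6°. I'll grip with yaw turned −30° so the placing yaw is near 97°.

jog_arm:
  steps:
    - {"turn":[0,0,-0.04],"dp":[-0.012,-0.042,0],"claw":1}
    - {"turn":[0,0,-0.08],"dp":[-0.012,-0.042,-0.2],"claw":1}
    - {"turn":[0,0,-0.12],"dp":[-0.012,-0.042,-0.4],"claw":1}
    - {"turn":[0,0,-0.165],"dp":[-0.012,-0.042,-0.7],"claw":1}
    - {"turn":[0,0,-0.165],"dp":[-0.012,-0.042,-0.7],"claw":1}
    - {"turn":[0,0,-0.165],"dp":[-0.012,-0.042,-0.7],"claw":1}
    - {"turn":[0,0,-0.165],"dp":[-0.012,-0.042,-0.7],"claw":1}

```text
t: 18.02
ee_pos: [452.2, -135.9, 16.6]
orientation: [-1.417, -0.823, 0.819]
ft_force: [0.3, 0.7, 0.6]
width: 88.1
```

Run:
```python
from h import *
o=st();c=grab('wrist','w16');P=cloud(c)
print('bush',circ(c,(448.5,-136.5),28,18,32,24,P))
```

```text
t 18.02 p [ 452.2 -135.9   16.6] yaw 60.34 down [ 0.0054 -0.0043 -1.    ] F [0.3 0.7 0.6] M [-0.03 -0.03  0.01] w 88.1
bush (array([ 447.92, -136.25]), 'diam', np.float64(41.74), 'n', 185, 185, 'zmed', np.float64(23.1))
```

View pics/w16.png

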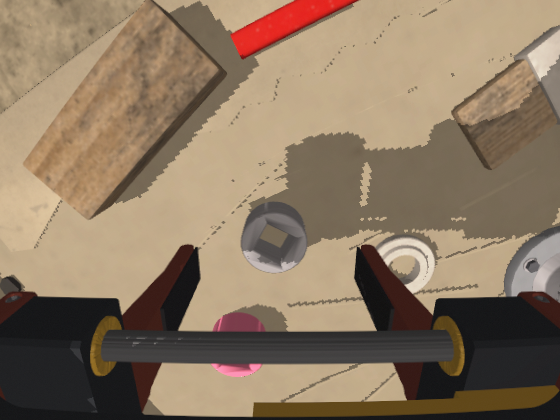

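jog_arm:
  steps:
    - {"turn":[0.001,0.002,0],"dp":[-0.05,-0.005,-0.1],"claw":1}
    - {"turn":[0.001,0.002,0],"dp":[-0.05,-0.005,-0.3],"claw":1}
    - {"turn":[0.001,0.002,0],"dp":[-0.05,-0.005,-0.48],"claw":1}
    - {"turn":[0.001,0.002,0],"dp":[-0.05,-0.005,-0.48],"claw":1}
    - {"turn":[0.001,0.002,0],"dp":[-0.05,-0.005,-0.48],"claw":0.9}

```text
t: 18.48
ee_pos: [448.1, -136.5, -21.5]
orientation: [-1.411, -0.819, 0.821]
ft_force: [-0.3, -0.1, 1.0]
width: 84.2
```

Run:
```python
from h import *
o=st()
```

```text
t 18.48 p [ 448.1 -136.5  -21.5] yaw 60.35 down [-0.0011 -0.0011 -1.    ] F [-0.3 -0.1  1. ] M [0.02 0.02 0.03] w 84.2
```

jog_arm:
  steps:
    - {"turn":[0,0,0],"dp":[0,0,0],"claw":0.3}
    - {"turn":[0,0,0],"dp":[0,0,0],"claw":0.3}
    - {"turn":[0,0,0],"dp":[0,0,0],"claw":0.3}
    - {"turn":[0,0,0],"dp":[0,0,0],"claw":0.3}
    - {"turn":[0,0,0],"dp":[0,0,0],"claw":0.3}
    - {"turn":[0,0,0],"dp":[0,0,0],"claw":0.3}
    - {"turn":[0,0,0],"dp":[0,0,0],"claw":0.3}
    - {"turn":[0,0,0],"dp":[0,0,0],"claw":0.3}
    - {"turn":[0,0,0],"dp":[0,0,0],"claw":0.3}
    - {"turn":[0,0,0],"dp":[0,0,0],"claw":0.3}

```text
t: 19.32
ee_pos: [448.3, -136.5, -21.3]
orientation: [-1.411, -0.819, 0.821]
ft_force: [-0.2, 0.8, 4.6]
width: 41.6
```

Run:
```python
from h import *
o=st();c=grab('wrist','w17')
P=cloud(c);print('bush',circ(c,(448.5,-136.5),28,18,32,24,P))
show('w17',180,140,380,300,3.7,'w17c')
```

```text
t 19.32 p [ 448.3 -136.5  -21.3] yaw 60.35 down [-7.0e-04 -1.2e-03 -1.0e+00] F [-0.2  0.8  4.6] M [ 0.11  0.08 -0.04] w 41.6
bush (array([ 447.26, -135.96]), 'diam', np.float64(43.46), 'n', 247, 351, 'zmed', np.float64(23.1))
```

View pics/w17c.png

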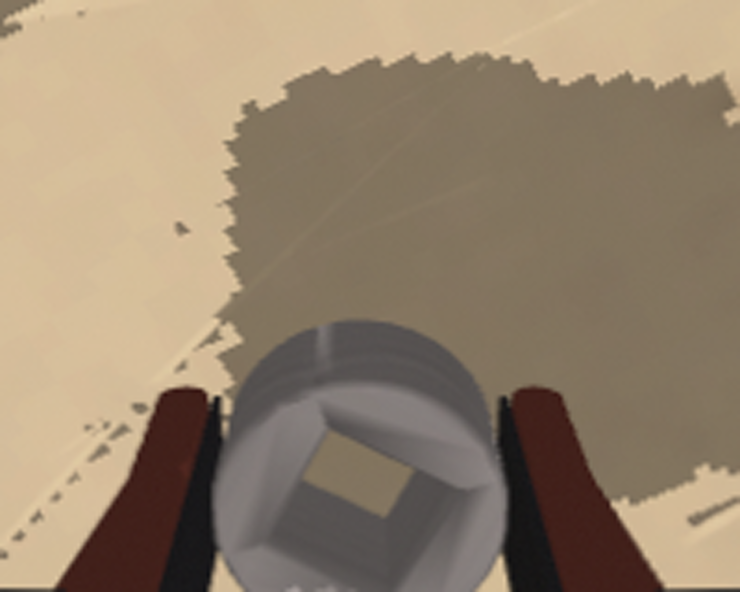

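Bushing gripped. Lifting and carrying it, with the turn of about +37°.

jog_arm:
  steps:
    - {"turn":[0,0,0],"dp":[0,0,0],"claw":0.3}
    - {"turn":[0,0,0],"dp":[0,0,0],"claw":0.3}
    - {"turn":[0,0,0],"dp":[0,0,0.2],"claw":0.3}
    - {"turn":[0,0,0],"dp":[0,0,0.6],"claw":0.3}
    - {"turn":[0,0,0],"dp":[0,0,1],"claw":0.3}
    - {"turn":[0,0,0],"dp":[0,0,1],"claw":0.3}

```text
t: 19.87
ee_pos: [451.0, -137.5, 62.6]
orientation: [-1.416, -0.823, 0.818]
ft_force: [1.2, -0.5, -1.0]
width: 41.5
```

jog_arm:
  steps:
    - {"turn":[0,0,0.04],"dp":[0.2,0.3,0.3],"claw":0.3}
    - {"turn":[0,0,0.08],"dp":[0.5,0.6,0.6],"claw":0.3}
    - {"turn":[0,0,0.12],"dp":[0.8,0.9,0.6],"claw":0.3}
    - {"turn":[0,0,0.12],"dp":[0.8,0.9,0.6],"claw":0.3}

```text
t: 20.2
ee_pos: [520.4, -62.9, 112.1]
orientation: [-1.279, -1.121, 1.105]
ft_force: [-0.1, -0.2, -1.1]
width: 41.0
```

jog_arm:
  steps:
    - {"turn":[0,0,0.03],"dp":[0.3,0.3,0],"claw":0.3}
    - {"turn":[0,0,0.06],"dp":[0.6,0.6,0],"claw":0.3}
    - {"turn":[0,0,0.085],"dp":[0.84,0.75,0],"claw":0.3}
    - {"turn":[0,0,0.085],"dp":[0.84,0.75,0],"claw":0.3}
    - {"turn":[0,0,0.085],"dp":[0.84,0.75,0],"claw":0.3}

```text
t: 20.62
ee_pos: [587.1, -2.5, 110.6]
orientation: [-1.149, -1.317, 1.302]
ft_force: [-0.7, 0.3, -1.4]
width: 41.1
```

Run:
```python
from h import *
o=st();c=grab('wrist','w18');P=cloud(c);p=o['ee_pos']
stand(c);print('bush',circ(c,p[:2],26,p[2]+39,p[2]+52,p[2]+45.3,P))
show('w18',180,140,400,310,3.5,'w18c')
```

```text
t 20.62 p [587.1  -2.5 110.6] yaw 97.75 down [ 0.0112  0.0023 -0.9999] F [-0.7  0.3 -1.4] M [-0.01  0.   -0.02] w 41.1
foot (array([585.47,  30.22,  39.32]), 196, np.float64(0.34))
tip [584.2   29.44] [584.37493027  29.56850404] 544 84.7 ((584.2138671875, 29.334945678710938), (17.889814376831055, 17.584251403808594), 69.6831283569336)
bush (array([585.63,  -2.49]), 'diam', np.float64(43.1), 'n', 284, 331, 'zmed', np.float64(155.0))
```

View pics/w18c.png

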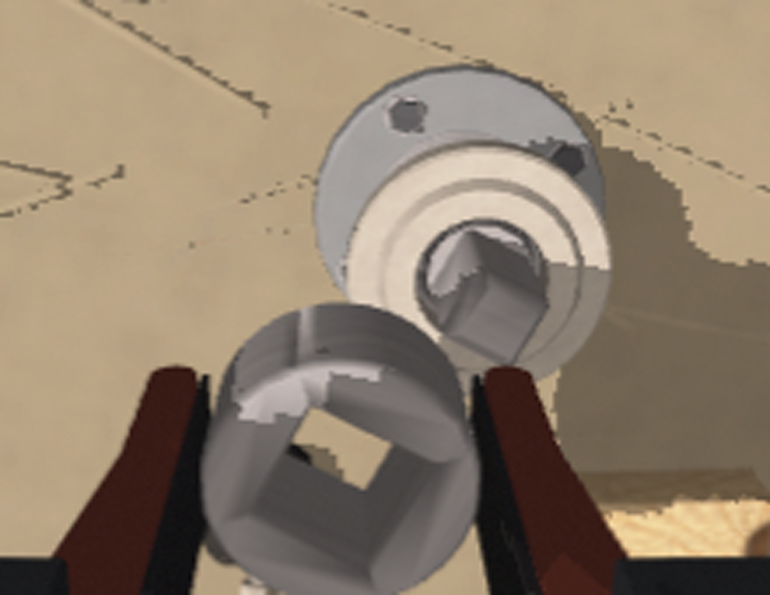

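jog_arm:
  steps:
    - {"turn":[-0.001,0.0036,0],"dp":[-0.009,0.2,-0.1],"claw":0.3}
    - {"turn":[-0.001,0.0036,0],"dp":[-0.009,0.407,-0.2],"claw":0.3}
    - {"turn":[-0.001,0.0036,0],"dp":[-0.009,0.407,-0.36],"claw":0.3}
    - {"turn":[-0.001,0.0036,0],"dp":[-0.009,0.407,-0.36],"claw":0.3}
    - {"turn":[-0.001,0.0036,0],"dp":[-0.009,0.407,-0.36],"claw":0.3}

```text
t: 21.08
ee_pos: [583.7, 28.5, 80.7]
orientation: [-1.141, -1.303, 1.309]
ft_force: [-0.0, 0.6, -1.2]
width: 41.0
```

Run:
```python
from h import *
o=st();c=grab('wrist','w19');P=cloud(c);p=o['ee_pos']
stand(c);print('bush',circ(c,p[:2],26,p[2]+39,p[2]+52,p[2]+45.3,P))
show('w19',200,140,360,300,3.7,'w19c')
```

```text
t 21.08 p [583.7  28.5  80.7] yaw 97.63 down [-0.0039 -0.0012 -1.    ] F [-0.   0.6 -1.2] M [ 0.04 -0.03 -0.03] w 41.0
foot (array([586.  ,  30.28,  39.65]), 210, np.float64(0.4))
tip [592.41  27.38] [592.67384051  28.06688698] 4 81.7 ((592.6736450195312, 28.066980361938477), (7.304861068725586, 0.0005908012390136719), 68.6259536743164)
bush (array([582.9 ,  28.54]), 'diam', np.float64(42.81), 'n', 277, 327, 'zmed', np.float64(125.0))
```

View pics/w19c.png

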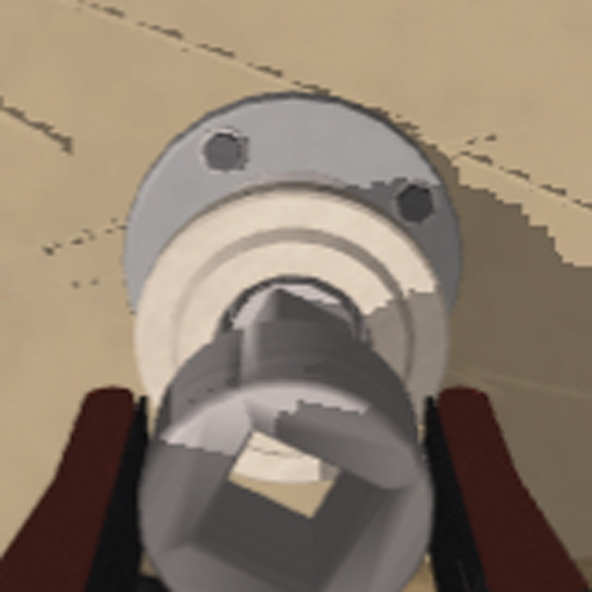

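jog_arm:
  steps:
    - {"turn":[0,-0.001,0],"dp":[0.033,0.021,0],"claw":0.3}
    - {"turn":[0,-0.001,0],"dp":[0.033,0.021,-0.05],"claw":0.3}
    - {"turn":[0,-0.001,0],"dp":[0.033,0.021,-0.1],"claw":0.3}
    - {"turn":[0,-0.001,0],"dp":[0.033,0.021,-0.15],"claw":0.3}
    - {"turn":[0,-0.001,0],"dp":[0.033,0.021,-0.15],"claw":0.3}

```text
t: 21.55
ee_pos: [586.6, 29.9, 68.5]
orientation: [-1.144, -1.305, 1.307]
ft_force: [0.6, 0.1, -0.6]
width: 41.4
```

Run:
```python
from h import *
o=st();c=grab('wrist','w20');P=cloud(c);p=o['ee_pos']
stand(c);print('bush',circ(c,p[:2],26,p[2]+39,p[2]+52,p[2]+45.3,P))
show('w20',225,220,335,310,6.5,'w20c')
```

```text
t 21.55 p [586.6  29.9  68.5] yaw 97.6 down [-5.0e-04 -1.2e-03 -1.0e+00] F [ 0.6  0.1 -0.6] M [0.06 0.07 0.04] w 41.4
foot (array([586.33,  30.43,  39.83]), 231, np.float64(0.46))
tip [593.63  30.35] [595.47613697  31.20437695] 137 85.4 ((596.0241088867188, 30.970945358276367), (16.265783309936523, 11.010509490966797), 69.61805725097656)
bush (array([585.65,  30.05]), 'diam', np.float64(42.94), 'n', 279, 328, 'zmed', np.float64(112.9))
```

View pics/w20c.png

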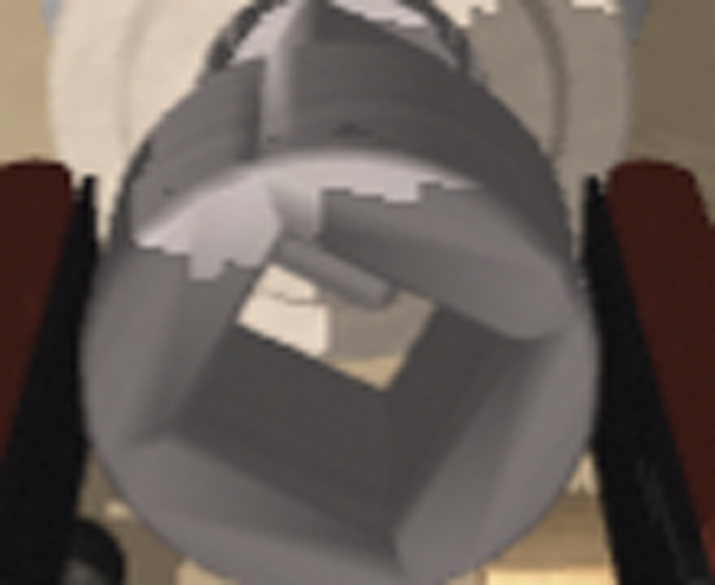

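Run:
```python
from h import *
c=load('w20')
def e(a,b,h):
    q=onplane(c,np.array([a,b])/6.5+[225,220],h)[:,:2];d=q[1]-q[0];return q.round(1).tolist(),np.degrees(np.arctan2(d[1],d[0]))%90, np.hypot(*d)
print('hole bottom far edge',e((237,322),(380,388),90))
print('hole bottom right edge',e((380,388),(433,305),90))
print('tip far edge',e((278,242),(385,303),86))
print('tip far edge',e((300,232),(392,285),86))
show('w20',255,240,305,285,14,'w20d')
```

```text
hole bottom far edge ([[595.6, 22.2], [600.6, 36.1]], np.float64(70.01544998240237), np.float64(14.743437190815373))
hole bottom right edge ([[600.6, 36.1], [591.5, 39.6]], np.float64(68.59988150748413), np.float64(9.80452142079126))
tip far edge ([[589.1, 25.1], [594.0, 35.7]], np.float64(65.18539120079703), np.float64(11.704761752274724))
tip far edge ([[587.8, 26.9], [592.1, 36.1]], np.float64(65.01022352158537), np.float64(10.073290636775962))
```

View pics/w20d.png

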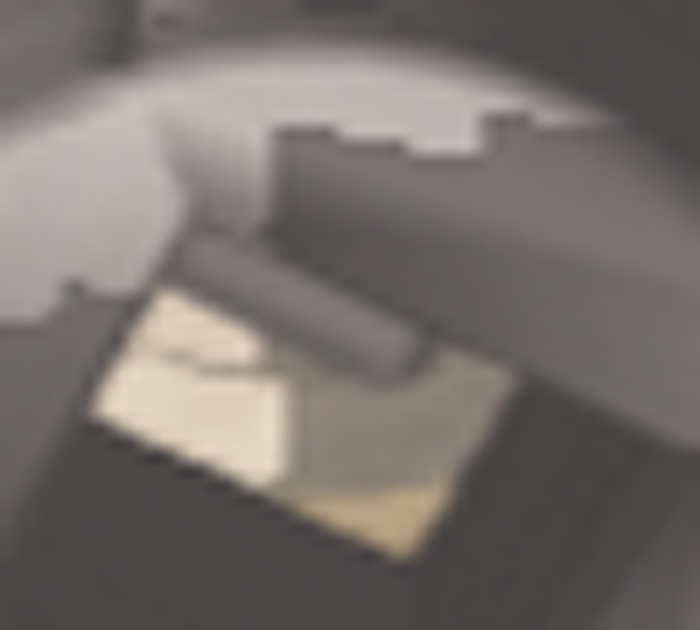

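Hole edge measures about 70° and the tip about 69.6° (rect fits), with centres within about 0.5 mm. I'll lower onto the taper in small steps.

jog_arm:
  steps:
    - {"turn":[0,0,0],"dp":[-0.003,0.002,-0.02],"claw":0.3}
    - {"turn":[0,0,0],"dp":[-0.003,0.002,-0.04],"claw":0.3}
    - {"turn":[0,0,0],"dp":[-0.003,0.002,-0.06],"claw":0.3}
    - {"turn":[0,0,0],"dp":[-0.003,0.002,-0.075],"claw":0.3}
    - {"turn":[0,0,0],"dp":[-0.003,0.002,-0.075],"claw":0.3}

```text
t: 22.02
ee_pos: [586.3, 30.2, 62.5]
orientation: [-1.144, -1.305, 1.308]
ft_force: [0.3, -0.9, -1.5]
width: 41.2
```

Run:
```python
from h import *
o=st();c=grab('wrist','w21')
show('w21',225,220,335,310,6.5,'w21c')
```

```text
t 22.02 p [586.3  30.2  62.5] yaw 97.62 down [-8.0e-04 -1.2e-03 -1.0e+00] F [ 0.3 -0.9 -1.5] M [0.02 0.04 0.  ] w 41.2
```

View pics/w21c.png

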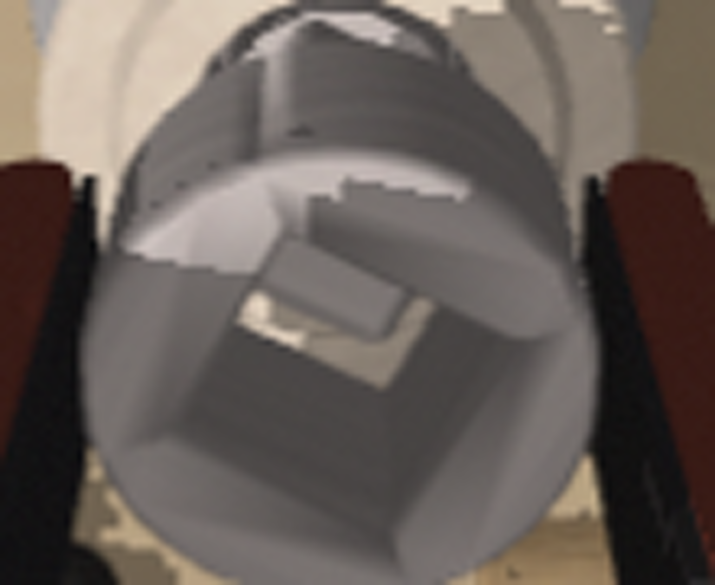

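Run:
```python
from h import *
c=load('w21')
show('w21',255,240,305,285,14,'w21d')
P=cloud(c); a=np.radians(69.8); e1=np.array([np.cos(a),np.sin(a)]); e2=np.array([np.sin(a),-np.cos(a)])
I=c['z'];
# points at tip top
m=np.zeros(I.shape,bool); m[250:278,255:300]=1
m&=(P[...,2]>83)&(P[...,2]<87)&(np.hypot(P[...,0]-585.5,P[...,1]-30.3)<10)
v,u=np.nonzero(m);q=onplane(c,np.c_[u,v],86)[:,:2]-[585.5,30.2]
print(len(q),'e1',(q@e1).min(),(q@e1).max(),'e2',(q@e2).min(),(q@e2).max())
for h in (84,87):
  q=onplane(c,np.array([(237,322),(385,387),(433,303),(400,290),(380,338)])/6.5+[225,220],h)[:,:2]-[585.5,30.2]; print(h,(q@e1).round(1),(q@e2).round(1))
```

```text
187 e1 -4.838008700893826 7.519538499508113 e2 0.9927154743706226 7.299139722735988
84 [-3.9 11.2 11.   7.7  8.4] [11.9 11.5  1.8  2.1  7.2]
87 [-4.5 10.4 10.1  6.9  7.6] [10.3 10.   0.5  0.7  5.8]
```

View pics/w21d.png

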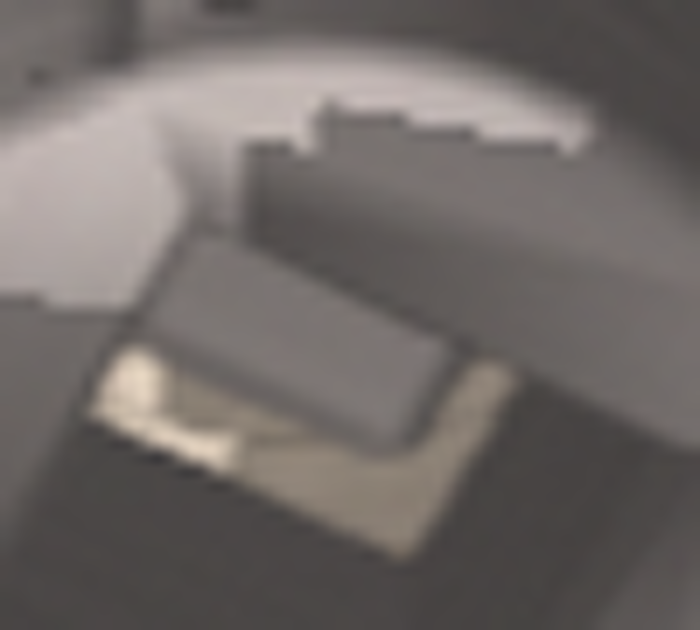

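Projecting the tip edges (12.4 mm wide as expected) and the hole edges shows the bushing should shift about (+1.2, +0.7) mm. I'll correct and lower a little.

jog_arm:
  steps:
    - {"turn":[0,0,0],"dp":[0.015,0.008,0],"claw":0.3}
    - {"turn":[0,0,0],"dp":[0.015,0.008,-0.01],"claw":0.3}
    - {"turn":[0,0,0],"dp":[0.015,0.008,-0.03],"claw":0.3}
    - {"turn":[0,0,0],"dp":[0.015,0.008,-0.03],"claw":0.3}
    - {"turn":[0,0,0],"dp":[0.015,0.008,-0.03],"claw":0.3}

```text
t: 22.48
ee_pos: [587.5, 31.0, 60.4]
orientation: [-1.143, -1.305, 1.307]
ft_force: [-1.6, 0.9, 3.0]
width: 41.2
```

Run:
```python
from h import *
o=st();c=grab('wrist','w22')
show('w22',250,235,310,285,12,'w22c')
```

```text
t 22.48 p [587.5  31.   60.4] yaw 97.61 down [-8.e-04 -1.e-03 -1.e+00] F [-1.6  0.9  3. ] M [0.31 0.34 0.01] w 41.2
```

View pics/w22c.png

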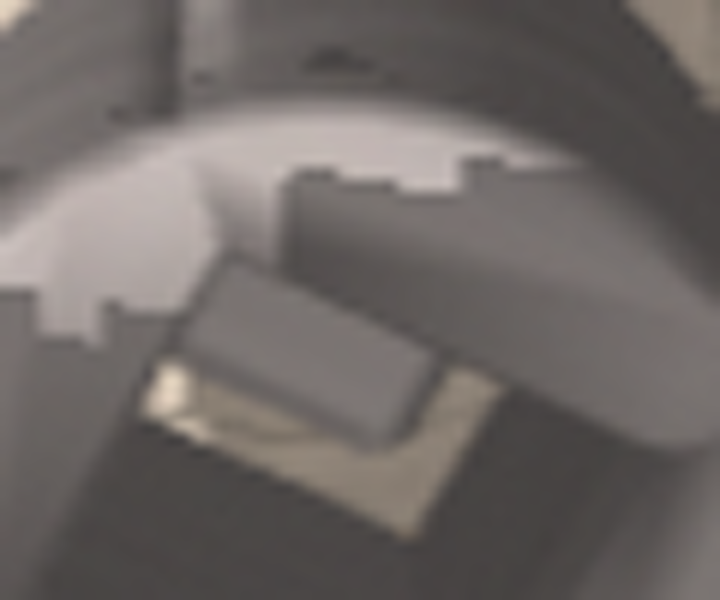

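Light contact (about 4 N). The lateral force (−1.6, +0.9) points along −e2 of the square, so I overshifted that way. I'll back off 1 mm, shift by −0.9·e2, and re-try.

jog_arm:
  steps:
    - {"turn":[0,0,0],"dp":[0,0,0.012],"claw":0.3}
    - {"turn":[0,0,0],"dp":[-0.01,0.003,0.012],"claw":0.3}
    - {"turn":[0,0,0],"dp":[-0.01,0.003,0.0],"claw":0.3}
    - {"turn":[0,0,0],"dp":[-0.01,0.003,-0.01],"claw":0.3}
    - {"turn":[0,0,0],"dp":[-0.01,0.003,-0.015],"claw":0.3}

```text
t: 22.95
ee_pos: [586.9, 31.0, 59.5]
orientation: [-1.144, -1.306, 1.308]
ft_force: [-1.7, -1.0, 6.9]
width: 41.4
```

Run:
```python
from h import *
o=st()
```

```text
t 22.95 p [586.9  31.   59.5] yaw 97.62 down [-3.0e-04 -1.2e-03 -1.0e+00] F [-1.7 -1.   6.9] M [-0.18  0.43 -0.07] w 41.4
```

jog_arm:
  steps:
    - {"turn":[0,0,0],"dp":[-0.005,-0.004,0.005],"claw":0.3}
    - {"turn":[0,0,-0.008],"dp":[-0.005,-0.004,0],"claw":0.3}
    - {"turn":[0,0,-0.016],"dp":[-0.005,-0.004,0],"claw":0.3}
    - {"turn":[0,0,-0.016],"dp":[-0.005,-0.004,-0.01],"claw":0.3}
    - {"turn":[0,0,-0.016],"dp":[-0.005,-0.004,-0.01],"claw":0.3}

```text
t: 23.37
ee_pos: [586.1, 30.6, 58.4]
orientation: [-1.169, -1.269, 1.272]
ft_force: [-0.5, 0.1, -1.0]
width: 41.4
```

Run:
```python
from h import *
o=st()
c=grab('wrist','w24');stand(c);P=cloud(c);p=o['ee_pos'];print(circ(c,p[:2],26,p[2]+39,p[2]+52,p[2]+45.3,P))
show('w24',250,235,310,285,12,'w24c')
```

```text
t 23.37 p [586.1  30.6  58.4] yaw 94.78 down [-0.0013 -0.0013 -1.    ] F [-0.5  0.1 -1. ] M [-0.02  0.28 -0.01] w 41.4
foot (array([586.04,  30.37,  39.67]), 227, np.float64(0.35))
tip [592.7   30.75] [592.98016635  30.94671649] 665 85.5 ((593.3870849609375, 31.102279663085938), (18.532289505004883, 16.20435905456543), 67.08849334716797)
(array([585.08,  30.75]), 'diam', np.float64(42.99), 'n', 286, 335, 'zmed', np.float64(102.8))
```

View pics/w24c.png

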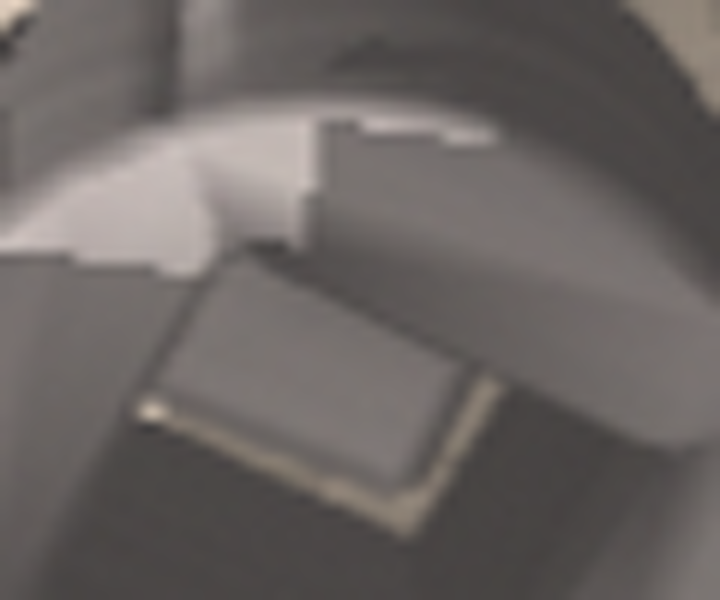

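It dropped past the taper after the −3° turn: force is back to about −1 N, and the tip and hole edges are parallel in the crop. Continuing down gently.

jog_arm:
  steps:
    - {"turn":[0,0,0],"dp":[0,0,-0.015],"claw":0.3}
    - {"turn":[0,0,0],"dp":[0,0,-0.03],"claw":0.3}
    - {"turn":[0,0,0],"dp":[0,0,-0.04],"claw":0.3}
    - {"turn":[0,0,0],"dp":[0,0,-0.04],"claw":0.3}

```text
t: 23.75
ee_pos: [585.9, 30.5, 54.9]
orientation: [-1.168, -1.268, 1.272]
ft_force: [-1.1, -0.4, -0.7]
width: 41.2
```

Run:
```python
from h import *
o=st()
```

```text
t 23.75 p [585.9  30.5  54.9] yaw 94.79 down [-0.0018 -0.0014 -1.    ] F [-1.1 -0.4 -0.7] M [-0.09  0.25  0.05] w 41.2
```

jog_arm:
  steps:
    - {"turn":[0,0,0],"dp":[0,0,-0.025],"claw":0.3}
    - {"turn":[0,0,0],"dp":[0,0,-0.05],"claw":0.3}
    - {"turn":[0,0,0],"dp":[0,0,-0.075],"claw":0.3}
    - {"turn":[0,0,0],"dp":[0,0,-0.1],"claw":0.3}
    - {"turn":[0,0,0],"dp":[0,0,-0.1],"claw":0.3}

```text
t: 24.17
ee_pos: [585.7, 30.5, 46.4]
orientation: [-1.168, -1.268, 1.273]
ft_force: [-0.4, -0.8, -2.4]
width: 42.0
```

Run:
```python
from h import *
o=st()
```

```text
t 24.17 p [585.7  30.5  46.4] yaw 94.79 down [-0.0021 -0.0014 -1.    ] F [-0.4 -0.8 -2.4] M [-0.1   0.09  0.01] w 42.0
```

Bottom is at about 67.7, with 7.7 mm to go. Going to about 1 mm above the flange.

jog_arm:
  steps:
    - {"turn":[0,0,0],"dp":[0,0,-0.025],"claw":0.3}
    - {"turn":[0,0,0],"dp":[0,0,-0.05],"claw":0.3}
    - {"turn":[0,0,0],"dp":[0,0,-0.075],"claw":0.3}
    - {"turn":[0,0,0],"dp":[0,0,-0.085],"claw":0.3}
    - {"turn":[0,0,0],"dp":[0,0,-0.085],"claw":0.3}

```text
t: 24.58
ee_pos: [585.7, 30.5, 39.2]
orientation: [-1.168, -1.268, 1.273]
ft_force: [-1.0, -1.3, -2.1]
width: 40.9
```

Run:
```python
from h import *
o=st()
```

```text
t 24.58 p [585.7  30.5  39.2] yaw 94.79 down [-0.0023 -0.0015 -1.    ] F [-1.  -1.3 -2.1] M [-0.18  0.07 -0.  ] w 40.9
```

jog_arm:
  steps:
    - {"turn":[0,0,0],"dp":[0,0,0],"claw":0.8}
    - {"turn":[0,0,0],"dp":[0,0,0],"claw":0.8}
    - {"turn":[0,0,0],"dp":[0,0,0],"claw":0.8}
    - {"turn":[0,0,0],"dp":[0,0,0],"claw":0.8}
    - {"turn":[0,0,0],"dp":[0,0,0],"claw":0.8}
    - {"turn":[0,0,0],"dp":[0,0,0.4],"claw":0.8}
    - {"turn":[0,0,0],"dp":[0,0,0.9],"claw":0.8}
    - {"turn":[0,0,0],"dp":[0,0,0.9],"claw":0.8}

```text
t: 25.25
ee_pos: [590.1, 30.7, 117.6]
orientation: [-1.175, -1.276, 1.268]
ft_force: [3.1, -0.1, -0.7]
width: 70.5
```

jog_arm:
  steps:
    - {"turn":[0,0,0],"dp":[-0.3,-0.1,0.3],"claw":1}
    - {"turn":[0,0,0],"dp":[-0.7,-0.2,0.6],"claw":1}
    - {"turn":[0,0,0],"dp":[-0.9,-0.3,0.8],"claw":1}
    - {"turn":[0,0,0],"dp":[-0.9,-0.3,0.8],"claw":1}
    - {"turn":[0,0,0],"dp":[-0.9,-0.3,0.8],"claw":1}

```text
t: 25.67
ee_pos: [518.9, 6.6, 182.7]
orientation: [-1.178, -1.277, 1.266]
ft_force: [0.3, -0.4, 0.9]
width: 87.8
```

Run:
```python
from h import *
o=st()
for n in ['wrist','scene','top']:
    c=grab(n,n+'F');P=cloud(c)
    d=np.hypot(P[...,0]-585.5,P[...,1]-31)
    for lo,hi in [(14,20),(24,29)]:
        m=(d>lo)&(d<hi)&(P[...,2]>30); print(n,lo,'n',m.sum(),np.percentile(P[...,2][m],[10,50,90]).round(1) if m.sum() else '')
show('sceneF',200,150,300,250,5.8,'sFc')
show('wristF',130,60,430,285,2.6,'wFc')
```

```text
t 25.67 p [518.9   6.6 182.7] yaw 94.75 down [ 0.011  -0.001  -0.9999] F [ 0.3 -0.4  0.9] M [0.01 0.02 0.02] w 87.8
wrist 14 n 776 [66.8 82.9 83.9]
wrist 24 n 440 [55.4 56.3 57.2]
scene 14 n 114 [35.4 81.6 83.1]
scene 24 n 94 [53.6 55.4 57.6]
top 14 n 0 
top 24 n 0
```

View pics/sFc.png

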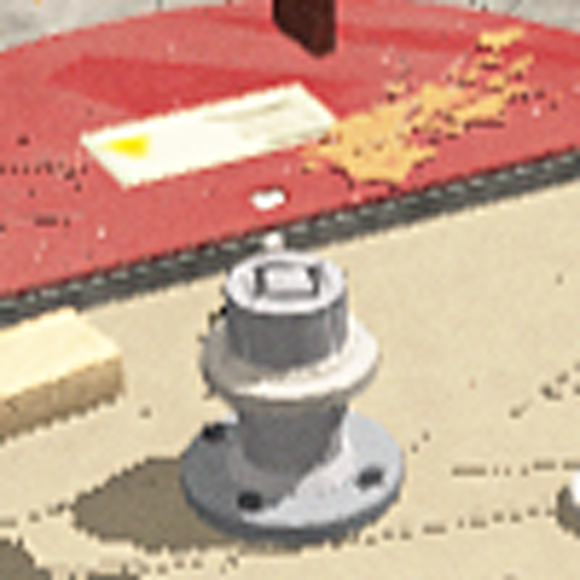

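View pics/wristF.png

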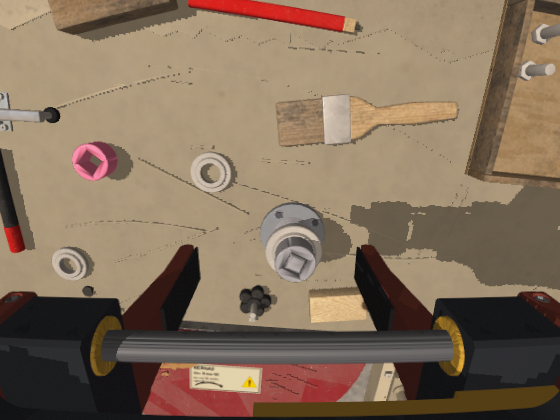

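Wrist view: the stack is at (293,250), bushing top at about 83–84 (nominal 84), flange rim at about 56–57 (nominal 57), square tip showing through. The pink bushing (94,160), star knob, offcut and marker lie where they were. Handing in.

Run:
```python
from h import *
print(ctrl.close_job())
```

```text
the job is handed in; nothing more can be done
None
```

The arbor is built: spacer on the shoulder, then the flange washer, then the grey square-hole bushing over the square. I handed it in at about 26 s with the gripper clear of everything.

**Last checks:**
- The bushing top read about 83 mm and the flange rim about 56 mm, against 84 and 57 expected. The depth readings ran about 1 mm low throughout.
- The spindle's square end shows through the bushing, and the scene view shows all three parts stacked flat.
- The largest contact force I read was about 8 N, while the bushing rested on the taper. It dropped home after about a 3° turn and a small sideways shift.
- In the final views the pink bushing, two smaller washers, star knob, offcut and marker appear where they were.

**What failed or disagreed:**
- **First spacer grasp:** it closed on air, because the real fingertips sit about 29 mm above the reported tool position. I measured this in the scene camera and allowed for it from then on.
- **Spindle position:** the top and wrist cameras disagreed by about 2 mm in y. I went with the wrist view and the contact forces.
- **Final top view:** the arm blocked it, so the top camera gave no last check.

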